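# Moisture reading on a specimen in the test bench

### The arm

A 7-joint arm with a two-finger parallel gripper is mounted at the origin on the work surface. World frame = base frame: x ahead of the robot, y to its left, z up, the work surface at z = 0. Lengths are in m, angles in rad, forces in N, time in s.
With the tool pointing down it reaches from about 0.4 to 0.85 m from the base axis. Payload 4.5 kg.
Tool frame: the origin (TCP) lies between the finger pads; the fingertips stand bot.finger_overhang ahead of it and the grasp point (between the pads) lies 2 mm behind it (bot.finger_overhang is the distance from the TCP to the fingertips, in m); z points along the fingers, y is the direction in which the jaws open and shut (so a half turn about z gives the same grasp; the last joint's range is limited). The gripper opens to 85 mm and grips with 20 to 120 N. Pads are 22 mm wide; open, the fingers measure 114 mm over their backs; the gripper's body (76 mm by 85 mm) begins 54 mm behind the grasp point. The pads swing forward as they close: fully open they stand 13 mm farther back than shut.
Start: joints at [1.3, 0.689, -0.195, 1.565, 0.157, 0.902, -0.215], TCP at [0.188, -0.596, 0.248] pointing down, gripper open.
Joint ranges: [-3.01, 3.01], [-0.46, 2.08], [-1.47, 1.51], [0.13, 2.56], [-1, 4.14], [0.04, 2.09], [-2.66, 2.66]. Speed limits (rad/s): [2.57, 2.57, 3.14, 3.14, 3.14, 3.14, 3.14].

### API

Orientations are given as a unit quaternion [x, y, z, w].
In Python, from workcell import read_state, imaging, bot gives the robot as it stands.
- The arm moves only by the shell command python3 -m creep 'ROWS'. ROWS is JSON, one flat list of numbers, 5 for each row, row after row: the finger opening in m, from 0 to 0.0854, then the shift along the tool's x, y, z in m, then the turn about the tool's z in degrees. In form: [grip, dx, dy, dz, turn, grip, dx, dy, dz, turn, ...]. A call has 1 to 20 rows; each row shifts and turns the pose as measured when the row begins, along the tool's axes as they then stand; what a row does not reach is not made up. A row lasts 1/10 s, in which the tool goes at most 50 mm and 8.59 degrees, less where a joint would pass 70% of its speed; a pose out of reach is approached as far as the arm can. A call with a gripper value outside its range is refused whole. The fingers move at their own pace and stop on an object; the grip force is fixed at half the most. Time passes only in rows, so rows that do not move let the fingers close. It gives the time, the measured TCP pose, the force and the opening at its end, in the units of the state.
- read_state(): the state, without advancing time (a new reading comes with each control period).
- imaging.capture(name): name is "scene" or "top" or "wrist"; returns a dict with "color" (480x640x3 uint8, red, green, blue), "range_z" (480x640 float32, m along the optical axis (not along the pixel's ray), 0 where there is no reading), "mtx" (3x3 intrinsics, pixels), "k1" (the pictures are not rectified: a ray, as slopes to the right and down, at radius r is drawn at 1 + k1 r^2 times it, then the intrinsics apply), "eye" and "orientation" of the camera in the world. Camera axes: x right, y down, z forward; pixel columns grow to the right and rows downward; lengths in m; the calibration is good to about 2 mm. A picture is of the moment at which its call begins.
- bot.job_done(): hands the job in, once; it reports no verdict.
The state is a dict: "clock": time; "joint_positions": joint angles; "qd": joint speeds; "joint_efforts": joint torques, N m; "ee_pos": TCP position; "tool_rot": TCP orientation; "contact_force": force on the tool from outside, world axes, zero at the start; "torque": the same for the moment, N m; "gripper_width": finger opening in m.
Only numpy, scipy, OpenCV 4.12 (cv2) and the standard library are available. Lean on these libraries where they do the work, as an engineer would, in place of code of your own. Each camera call takes 0.05 s, during which the arm holds its last target.

### The job

The timber specimen clamped in the horizontal test bench needs a moisture reading before it is tested: first push the bench's mushroom stop fully down until it stays in, so that the drive cannot move, then lift the moisture meter out of its wooden stand. Set the meter's sensor foot gently on the cross drawn on top of the specimen: centred on the cross, the meter upright, its broad side along the grain (the specimen's long side), and press lightly so that the sprung foot goes in about half way. Finish while holding the meter there in the gripper, at that light pressure, and leave everything else on the table where it is.

Things in the scene. Friction and masses are not known exactly. Their poses are not given: they have to be found in the camera images.
- stop (a joint): travel of the mushroom stop (m): 0 = out (start), 0.008 = fully down. It resists with about 7 to 8 N all the way, and a stiff detent keeps it where it has been pushed
- stop_top (a point): the mushroom stop's highest point, middle of its domed head; it is pressed straight down (world -z). Head 40 mm across, 17 mm tall, on a collar on the flat top of the bench's drive housing (the housing's top is 45 mm below this point at the start); two low flat buttons lie on the same housing top, 90 mm farther from the robot
- bench: horizontal test bench, fixed, 640 mm long (its y), 190 mm wide (its x); origin: middle of its underside, on the table. Drive housing (190 x 150 x 118 mm high) at its -y end; two polished guide bars 25 mm thick along y, tops 88 mm above the table; end plate 100 mm high at its +y end
- heads: the bench's two crossheads, fixed, on the guide bars at either end of the specimen: 178 mm (bench x) by 50 mm (bench y) blocks with tops 118 mm above the table (screw heads to 124 mm); the specimen's ends touch round steel plates 60 mm across carried by them. Origin: under the specimen's middle; axes as the bench
- specimen: glued-laminated timber block, 60 mm (its x) by 150 mm long (its y, the grain) by 60 mm high, clamped, does not move; origin: middle of its underside, 50 mm above the table; its flat top is 110 mm above the table. Its ends are against the crossheads' plates
- cross (a point): centre of the dark hand-drawn cross (26 mm, lines 2 mm) on the specimen's flat top face; z up, y along the grain. (Another such cross, on a loose offcut, is not the one)
- meter_mid (a point): point on the hand-held moisture meter's axis, in the upper half of its grey body, 108 mm above its sensor foot: where to grip, from above (27 mm below its top). Body 50 mm broad (x) by 30 mm thick (y), from 45 to 135 mm above the foot, upright (z up); grip it across the 30 mm, closing along y. Below the body a neck 40 x 20 mm, then the sprung foot. About 0.2 kg
- meter_foot (a point): centre of the underside of the meter's rubber sensor foot, a flat pad 36 mm (x) by 18 mm (y) and 6 mm thick; moves with the sprung foot. Axes as meter_mid
- meter_head (a joint): how far the meter's sprung foot is pushed in (m): 0 = out (start), 0.010 = stop. Spring: 2.5 N to start moving, plus 0.4 N per mm (4.5 N half way, 6.5 N at the stop)
- meter: the moisture meter itself, with its foot: its origin is at the middle of the foot's underside while the foot is out (108 mm below meter_mid)
- stand: oak block, fixed, 90 mm (x) x 70 mm (y) x 60 mm high, origin: middle of its underside; its open pocket (44 x 24 mm, 52 mm deep) takes the meter's neck and foot, the grey body rests on its top. Lift the meter straight up by at least 50 mm to be clear. It stands left or right between robot and bench
- pencils: steel cup 72 mm across, 85 mm high, with pencils up to 140 mm high, fixed; bystander, origin under its middle
- caliper: caliper lying flat, 235 mm long (y), bystander, origin under its middle
- pin_center (a point): centre of an upright steel loading pin, 30 mm across, 60 mm high, bystander
- offcut: loose laminated offcut 60 x 110 x 40 mm high with a cross of its own, bystander, origin under its middle
- tape: tape measure 62 x 36 x 62 mm high, bystander, origin under its middle
- mallet: hammer lying flat, bystander
There are look-alikes about, which are no part of the job. Leave any purple look-alike of the meter alone.

How it is judged:
By the outcome, as a careful person would: the job done as asked, in the order asked, and still so for the second after the job is handed in, while the arm keeps its last pose, push and grip.
It also fails if it takes over 64 s, if anything falls off the work surface, if the arm or the gripper's body presses on something with over 40 N, if the wrist force passes 120 N, or if a joint passes its speed limit or range.

## Working session

There is one attempt and no reset: what is moved stays moved. The work goes in short steps, Python scripts to look and compute and a shell command to move; the robot and the scene stay as the last step left them, time stands still between calls to the robot, and variables do not carry over. Pictures are saved under pics/ and viewed, and the job is handed in when it is done.

```bash
ls; mkdir -p pics; cat > h.py <<'E'
import numpy as np, cv2
from scipy.spatial.transform import Rotation as R
from workcell import read_state, imaging, bot
def cap(n,save=None):
    c=imaging.capture(n)
    if save: cv2.imwrite(f'pics/{save}.png',c['color'][...,::-1])
    np.save(f'/tmp/{n}.npy',c,allow_pickle=True)
    return c
def load(n): return np.load(f'/tmp/{n}.npy',allow_pickle=True).item()
def rays(c,uv):
    K=np.array(c['mtx']);uv=np.asarray(uv,float).reshape(-1,2)
    d=(uv-[K[0,2],K[1,2]])/[K[0,0],K[1,1]]
    s=d.copy()
    for _ in range(20):
        s=d/(1+c['k1']*(s**2).sum(1,keepdims=True))
    return s
def p3(c,uv,z=None):
    """z: world height plane; else depth"""
    uv=np.asarray(uv,float).reshape(-1,2); s=rays(c,uv)
    v=np.c_[s,np.ones(len(s))]; M=R.from_quat(c['orientation']).as_matrix()
    e=np.array(c['eye']); w=v@M.T
    if z is None:
        i=np.round(uv).astype(int); t=c['range_z'][i[:,1],i[:,0]]
    else: t=(z-e[2])/w[:,2]
    return e+w*t[:,None]
def cloud(c):
    v,u=np.mgrid[0:480,0:640]
    return p3(c,np.c_[u.ravel(),v.ravel()]).reshape(480,640,3)
E
python3 - <<'E'
from h import *
for n in ("scene","top","wrist"):
    c=cap(n,n+'0'); print(n,c['eye'],c['orientation'],c['k1'],np.array(c['mtx']).round(1).tolist())
s=read_state(); print(s, bot.finger_overhang)
E
```

```text
pics
scene [1.26871237 0.11762849 1.23615526] [ 0.6329501   0.70509966 -0.23722479 -0.21431994] -0.059449654211235964 [[569.9, 0.0, 320.1], [0.0, 569.9, 236.2], [0.0, 0.0, 1.0]]
top [0.11656502 0.04886876 1.57582394] [ 0.7108888  -0.69510865  0.07317567 -0.07814343] -0.09294156806836305 [[586.7, 0.0, 317.1], [0.0, 586.7, 242.6], [0.0, 0.0, 1.0]]
wrist [ 0.25850788 -0.57287522  0.37249505] [ 0.79696836 -0.58493418 -0.08991925  0.12086341] -0.03481000377333771 [[427.2, 0.0, 315.2], [0.0, 427.2, 243.8], [0.0, 0.0, 1.0]]
{'clock': 0.15, 'joint_positions': array([ 1.299818  ,  0.68978054, -0.19456942,  1.56611804,  0.15731492,
        0.90250844, -0.21507754]), 'qd': array([ 3.03722158e-04, -1.22072752e-03, -1.64100415e-03, -2.89903378e-03,
        7.48380718e-05,  1.77915481e-03, -2.63547539e-06]), 'joint_efforts': array([-1.69773222e-03, -5.39937115e+01, -1.26826342e+00, -1.58718538e+01,
        9.32252384e-03,  6.45807741e-03, -4.68734171e-06]), 'ee_pos': array([ 0.18739093, -0.59574312,  0.24767262]), 'tool_rot': array([ 9.88401022e-01,  1.51864794e-01, -1.53477108e-04, -6.93331030e-04]), 'contact_force': array([ 0.15286646,  0.09342844, -0.50698183]), 'torque': array([ 0.05440852, -0.04825734, -0.04434597]), 'gripper_width': 0.0856377155007507} 0.017
```

View pics/scene0.png

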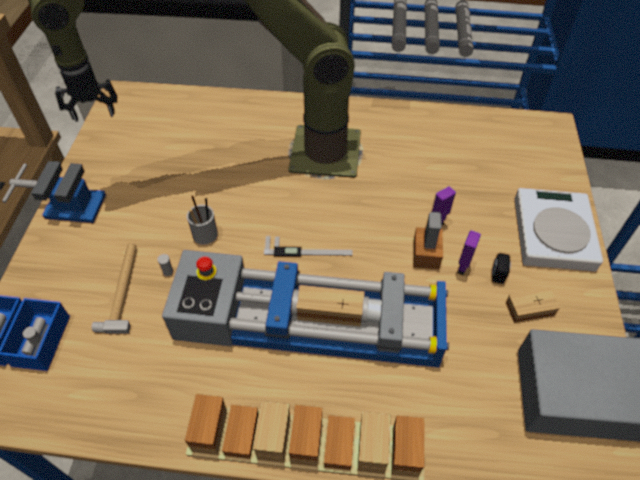

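View pics/top0.png

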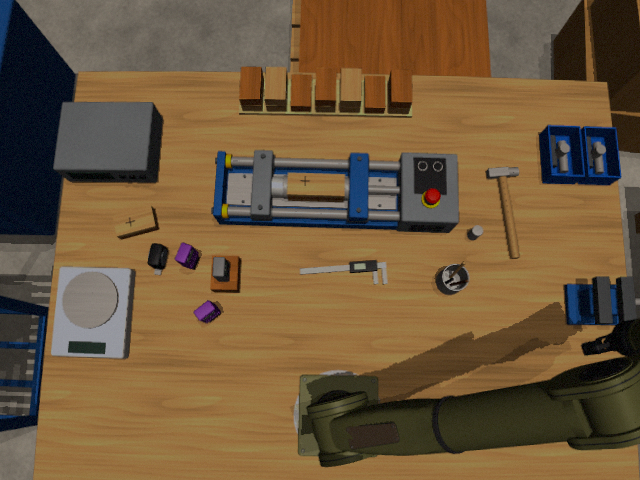

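Top view: the red mushroom stop is at (432,196), with two flat buttons at (423,166) and (437,166). The grey meter is in its stand at (220,266), with purple look-alikes at (187,256) and (207,311). The specimen cross is at (305,182), and the offcut cross at (130,222) is not the one. I choose the red stop, the grey meter and the clamped specimen's cross, and check them in close crops.

```bash
python3 - <<'E'
from h import *
t=load('top')['color'][...,::-1]; s=load('scene')['color'][...,::-1]
def cr(im,x,y,w,h,W,H): return cv2.resize(im[y:y+h,x:x+w],(W,H),interpolation=cv2.INTER_CUBIC)
a=np.hstack([cr(t,395,145,66,95,264,380),cr(t,195,230,60,80,270,380)[:, :266]])
b=cr(t,270,160,90,50,530,200)
cv2.imwrite('pics/crop1.png',np.vstack([a,b]))
a=cr(s,410,180,80,100,400,500);b=cr(s,160,240,80,100,400,500)
cv2.imwrite('pics/crop2.png',np.hstack([a,b]))
E
```

```text
(no output)
```

View pics/crop1.png

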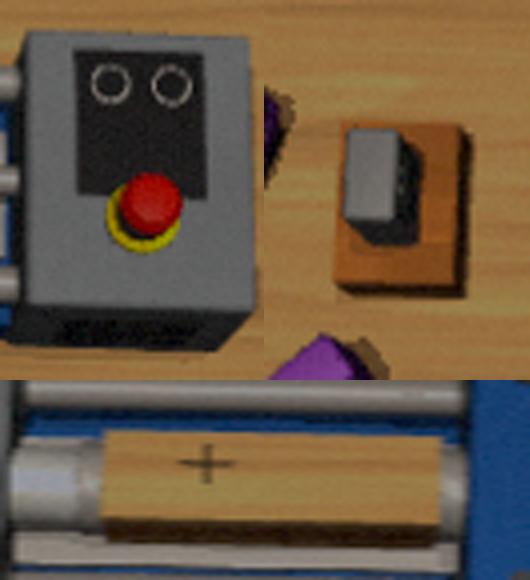

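View pics/crop2.png

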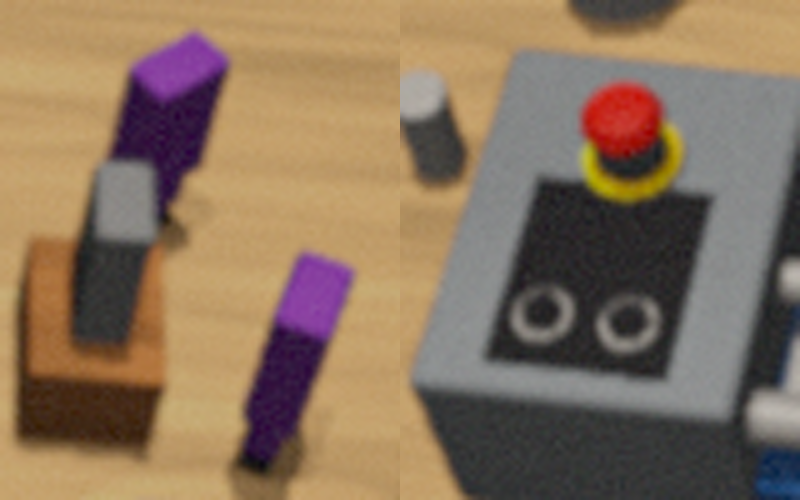

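The crops confirm the choice: a red domed head on a yellow collar, a grey body in the oak block, and a cross on the clamped timber, left of its middle. Now I measure them.

```bash
cat > m.py <<'E'
from h import *
def rect(P):
    r=cv2.minAreaRect((P[:,:2]*1000).astype(np.float32)); return np.round(r[0],1),np.round(r[1],1),round(r[2],1)
def meas(n,boxes):
    c=load(n); P=cloud(c); hsv=cv2.cvtColor(c['color'],cv2.COLOR_RGB2HSV)
    H,S,V=[hsv[...,i].astype(int) for i in range(3)]
    vv,uu=np.mgrid[0:480,0:640]
    def inb(b): return (uu>=b[0])&(uu<b[2])&(vv>=b[1])&(vv<b[3])&(c['range_z']>0)
    m=((H<8)|(H>172))&(S>170)&(V>90)&inb(boxes['stop']); p=P[m]; 
    print(n,'stop n',m.sum(),'ztop',np.percentile(p[:,2],[50,90,98]).round(4))
    q=p[p[:,2]>np.percentile(p[:,2],95)-0.008]; print('  mean hi',q.mean(0).round(4),'mid',((q.max(0)+q.min(0))/2).round(4),(q.max(0)-q.min(0)).round(3))
    m=inb(boxes['meter'])&(P[...,2]>.175)&(P[...,2]<.21); p=P[m]; print('  meter top n',m.sum(),p.mean(0).round(4),rect(p))
    m=inb(boxes['meter'])&(P[...,2]>.05)&(P[...,2]<.07); p=P[m]; print('  stand',m.sum(),p[:,2].mean().round(4),rect(p))
    m=inb(boxes['spec'])&(P[...,2]>.10)&(P[...,2]<.118)&(S>70)&(H>8)&(H<30); p=P[m]; print('  spec',m.sum(),np.median(p[:,2]).round(4),rect(p))
    m=inb(boxes['house'])&(abs(P[...,2]-.118)<.006); p=P[m]; print('  house',m.sum(),np.median(p[:,2]).round(4),rect(p))
if __name__=='__main__':
    meas('top',dict(stop=(415,180,445,212),meter=(200,245,250,300),spec=(280,165,350,205),house=(395,145,462,240)))
    meas('scene',dict(stop=(190,250,220,285),meter=(405,205,447,272),spec=(290,280,370,325),house=(160,245,245,345)))
    c=load('top'); print(p3(c,[[305,181.5]],.110),p3(c,[[432,196]],.163))
    c=load('scene'); print(p3(c,[[343,303]],.110),p3(c,[[205,264]],.163))
E
python3 m.py
python3 - <<'E'
from h import *
c=load('scene');im=c['color'][...,::-1]
cv2.imwrite('pics/cr3.png',np.vstack([cv2.resize(im[285:325,290:370],(800,400),interpolation=cv2.INTER_CUBIC),]))
E
```

```text
top stop n 169 ztop [0.1611 0.1654 0.1673]
  mean hi [ 0.5542 -0.2259  0.1624] mid [ 0.5528 -0.2259  0.164 ] [0.035 0.034 0.011]
  meter top n 0 [nan nan nan] (array([0., 0.]), array([0., 0.]), 0.0)
  stand 552 0.0604 (array([361.4, 305.5]), array([92. , 71.5]), 0.1)
  spec 1302 0.1098 (array([592.7,  71.1]), array([151.7,  63. ]), 89.3)
  house 3268 0.1187 (array([ 588.9, -226.5]), array([153.6, 190.3]), 89.7)
scene stop n 168 ztop [0.1598 0.1629 0.1646]
  mean hi [ 0.5595 -0.2251  0.1603] mid [ 0.5592 -0.2256  0.1606] [0.034 0.031 0.01 ]
  meter top n 0 [nan nan nan] (array([0., 0.]), array([0., 0.]), 0.0)
  stand 589 0.0585 (array([336.2, 306.9]), array([ 78.4, 157.6]), 84.7)
  spec 1591 0.1083 (array([593.3,  70.1]), array([150.7,  66.5]), 89.9)
  house 3946 0.1178 (array([ 590.9, -227.3]), array([152.7, 190.7]), 89.7)
[[0.59864658 0.09830967 0.11      ]] [[ 0.55037314 -0.22392138  0.163     ]]
[[0.60065353 0.10058837 0.11      ]] [[ 0.56387798 -0.22076985  0.163     ]]m.py:12: RuntimeWarning: Mean of empty slice.
  m=inb(boxes['meter'])&(P[...,2]>.175)&(P[...,2]<.21); p=P[m]; print('  meter top n',m.sum(),p.mean(0).round(4),rect(p))
  ret = um.true_divide(
```

View pics/cr3.png

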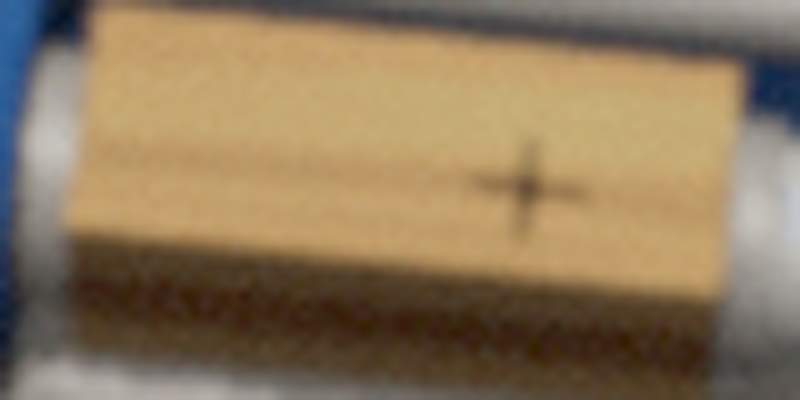

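```bash
sed -i 's/>.175)&(P\[...,2\]<.21)/>.140)\&(P[...,2]<.162)/' m.py; python3 m.py | grep -E "meter"; python3 - <<'E'
from h import *
s=read_state(); r=R.from_quat(s['tool_rot']); print(r.as_matrix().round(4))
for t in ([.557,-.2255,.25],):
    print(r.inv().apply(np.array(t)-s['ee_pos']))
c=load('scene'); print(p3(c,[[342,303.2]],.110))
c=load('top'); print(p3(c,[[270+207/530*90-.5,160+465-380-0 if 0 else 160+(463-380)/4-.5]],.110))
E
```

```text
meter top n 250 [0.3612 0.3044 0.1498] (array([360.9, 305.4]), array([50.4, 31.7]), 0.8)
  meter top n 217 [0.3668 0.3045 0.1472] (array([364.3, 304.9]), array([30.6, 53.2]), 89.2)
[[ 9.539e-01  3.002e-01 -5.000e-04]
 [ 3.002e-01 -9.539e-01  1.300e-03]
 [-1.000e-04 -1.400e-03 -1.000e+00]]
[ 0.46370984 -0.24220928 -0.00202716]
[[0.60142445 0.09836291 0.11      ]]
[[0.60206358 0.09931963 0.11      ]]
```

```bash
python3 -m creep '[0,0.042,-0.022,0,0, 0,0.042,-0.022,0,0, 0,0.042,-0.022,0,0, 0,0.042,-0.022,0,0, 0,0.042,-0.022,0,0, 0,0.042,-0.022,0,0, 0,0.042,-0.022,0,0, 0,0.042,-0.022,0,0, 0,0.042,-0.022,0,0, 0,0.042,-0.022,0,0, 0,0,0,0,8.5, 0,0,0,0,8.5]'
cat > go.py <<'E'
from h import *
import sys
t=np.array(eval(sys.argv[1]),float); yaw=float(sys.argv[2])  # yaw of tool x in deg
s=read_state(); r=R.from_quat(s['tool_rot']); M=r.as_matrix()
y=np.degrees(np.arctan2(M[1,0],M[0,0]))
print('t',s['clock'],'pos',s['ee_pos'].round(4),'yaw',y.round(2),'tilt',np.degrees(np.arcsin(M[:2,2])).round(2),'F',s['contact_force'].round(2),'w',round(s['gripper_width'],4),'q',s['joint_positions'].round(2))
print('shift in tool',r.inv().apply(t-s['ee_pos']).round(4),'turn',round((y-yaw+180)%360-180,2))
E
python3 go.py '[.557,-.2255,.25]' 0; python3 -c "
from h import *
cap('wrist','wr1')"
```

```text
clock: 1.35
ee_pos: [0.5341, -0.2483, 0.2416]
tool_rot: [1.0, -0.003, -0.002, -0.002]
contact_force: [-0.1, -0.3, -0.3]
gripper_width: 0.0001
t 1.35 pos [ 0.5341 -0.2483  0.2416] yaw -0.34 tilt [-0.22  0.27] F [-0.11 -0.31 -0.28] w 0.0001 q [ 0.39  0.65 -0.05  1.68  0.04  0.82 -1.26]
shift in tool [ 0.0227 -0.0229 -0.0083] turn -0.34
```

View pics/wr1.png

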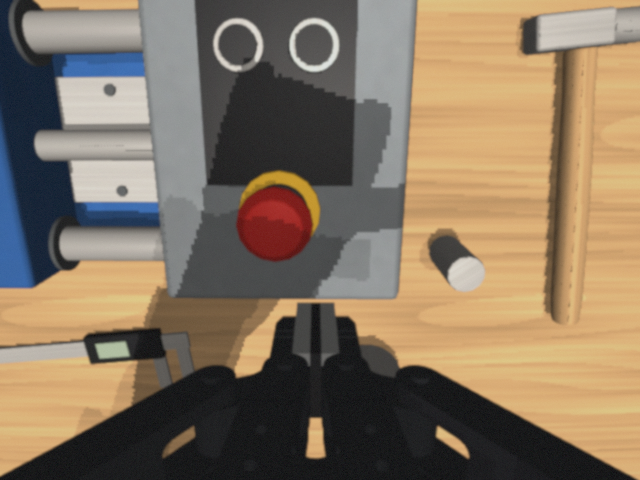

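The wrist view shows the red head centred at about (275,224), with the closed fingertips at (315,305). I measure it from this view.

```bash
python3 - <<'E'
from h import *
c=load('wrist'); P=cloud(c); hsv=cv2.cvtColor(c['color'],cv2.COLOR_RGB2HSV)
m=((hsv[...,0]<8)|(hsv[...,0]>172))&(hsv[...,1]>150)&(c['range_z']>0); m[300:]=0
p=P[m]; v,u=np.nonzero(m); print(m.sum(),u.mean(),v.mean(),np.percentile(p[:,2],[5,50,95,99]).round(4),((p.max(0)+p.min(0))/2).round(4),(p.max(0)-p.min(0)).round(4))
q=p[p[:,2]>.158]; print(q.mean(0),len(q))
print(p3(c,[[u.mean(),v.mean()]],.158))
E
python3 go.py '[.558,-.2255,.195]' 0
```

```text
4241 274.13534543739684 223.53171421834472 [0.1545 0.1604 0.1621 0.1628] [ 0.5527 -0.2264  0.1572] [0.0389 0.0382 0.0131]
[ 0.55312138 -0.22677858  0.16067746] 3203
[[ 0.55412763 -0.22701687  0.158     ]]
t 1.4 pos [ 0.535  -0.2467  0.2417] yaw -0.55 tilt [-0.14  0.35] F [1.52 0.89 0.01] w 0.0002 q [ 0.39  0.65 -0.05  1.68  0.04  0.82 -1.26]
shift in tool [ 0.0229 -0.0212  0.0468] turn -0.55
```

```bash
python3 -m creep '[0,0.0195,-0.0205,0,0, 0,0,0,0,0, 0,0,0,0.02,0, 0,0,0,0.02,0, 0,0,0,0,0]' ; python3 go.py '[.5545,-.2262,.18]' 0
```

```text
clock: 1.9
ee_pos: [0.5544, -0.2263, 0.2005]
tool_rot: [1.0, 0.001, -0.002, -0.002]
contact_force: [0.1, 0.4, 0.1]
gripper_width: 0.0001
t 1.9 pos [ 0.5544 -0.2263  0.2005] yaw 0.12 tilt [-0.2   0.28] F [0.14 0.4  0.15] w 0.0001 q [ 0.34  0.71 -0.05  1.7   0.04  0.74 -1.3 ]
shift in tool [0.0002 0.     0.0205] turn 0.12
```

```bash
python3 -m creep '[0,0,0,0.017,0, 0,0,0,0,0, 0,0,0,0.003,0, 0,0,0,0.003,0]' ; python3 -m creep '[0,0,0,0.003,0, 0,0,0,0.003,0]'; python3 go.py '[.5545,-.2262,.172]' 0
```

```text
clock: 2.3
ee_pos: [0.5546, -0.2285, 0.18]
tool_rot: [1.0, 0.002, -0.0, -0.002]
contact_force: [-0.7, 1.4, 0.5]
gripper_width: 0.0005
clock: 2.5
ee_pos: [0.5546, -0.2285, 0.1763]
tool_rot: [1.0, 0.002, 0.0, -0.002]
contact_force: [-2.8, 1.2, 7.0]
gripper_width: 0.0003
t 2.5 pos [ 0.5546 -0.2285  0.1763] yaw 0.26 tilt [0.02 0.19] F [-2.82  1.23  6.97] w 0.0003 q [ 0.34  0.74 -0.05  1.72  0.05  0.68 -1.3 ]
shift in tool [-0.0001 -0.0022  0.0043] turn 0.26
```

```bash
for i in 1 2 3; do :; done; python3 -m creep '[0,0,0,0.003,0, 0,0,0,0.003,0]'; python3 -m creep '[0,0,0,0.003,0]'; python3 -m creep '[0,0,0,0.003,0]'
```

```text
clock: 2.7
ee_pos: [0.5546, -0.2285, 0.1731]
tool_rot: [1.0, 0.002, 0.001, -0.001]
contact_force: [-2.8, 1.0, 7.6]
gripper_width: 0.0
clock: 2.8
ee_pos: [0.5546, -0.2284, 0.1715]
tool_rot: [1.0, 0.002, 0.001, -0.001]
contact_force: [-3.4, 1.3, 14.4]
gripper_width: -0.0001
clock: 2.9
ee_pos: [0.5547, -0.2285, 0.1712]
tool_rot: [1.0, 0.002, 0.002, -0.001]
contact_force: [-7.0, 3.3, 25.6]
gripper_width: -0.0002
```

Force jumped from 7.6 to 25.6 N, so it is bottomed. I retract and check.

```bash
python3 -m creep '[0,0,0,-0.02,0, 0,0,0,-0.04,0, 0,0,0,-0.04,0, 0,-0.02,0.02,0,0, 0,0,0,0,0]'; python3 - <<'E'
from h import *
c=cap('wrist','wr2'); P=cloud(c); hsv=cv2.cvtColor(c['color'],cv2.COLOR_RGB2HSV)
m=((hsv[...,0]<8)|(hsv[...,0]>172))&(hsv[...,1]>150)&(c['range_z']>0); m[330:]=0
p=P[m]; print(m.sum(),np.percentile(p[:,2],[5,50,95,99]).round(4),((p.max(0)+p.min(0))/2).round(4))
m=(abs(P[...,2]-.118)<.006); print('house z',np.median(P[...,2][m]))
E
python3 go.py '[.3615,.305,.25]' 0
```

```text
clock: 3.4
ee_pos: [0.5353, -0.2499, 0.2786]
tool_rot: [1.0, 0.004, 0.004, 0.0]
contact_force: [-0.4, -0.6, -0.1]
gripper_width: 0.0001
2912 [0.1471 0.1523 0.1541 0.1547] [ 0.5524 -0.2263  0.1501]
house z 0.11767292182413347
t 3.45 pos [ 0.5382 -0.2472  0.2792] yaw 0.61 tilt [0.72 0.08] F [1.58 0.71 1.52] w -0.0002 q [ 0.39  0.6  -0.06  1.65  0.03  0.89 -1.24]
shift in tool [-0.1712 -0.554   0.0278] turn 0.61
```

View pics/wr2.png

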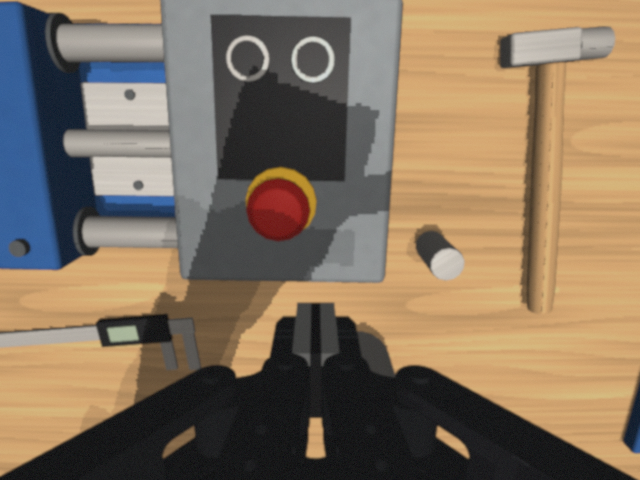

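The stop's head dropped about 8 mm (z 0.162→0.154) and stays down. Next is the meter. First I check clearance to the purple look-alikes.

```bash
python3 - <<'E'
from h import *
for n in('top','scene'):
    c=load(n);P=cloud(c);h=cv2.cvtColor(c['color'],cv2.COLOR_RGB2HSV)
    m=((h[...,0]>125)&(h[...,0]<160)&(h[...,1]>120)&(c['range_z']>0)).astype(np.uint8)
    k,l,st,ce=cv2.connectedComponentsWithStats(m)
    for i in range(1,k):
        if st[i,4]>40:
            p=P[l==i]; q=p[p[:,2]>p[:,2].max()-.03]; print(n,ce[i].round(),p.min(0).round(3),p.max(0).round(3))
E
python3 -m creep '[0.0854,-0.0143,-0.0462,0,0, 0.0854,-0.0143,-0.0462,0,0, 0.0854,-0.0143,-0.0462,0,0, 0.0854,-0.0143,-0.0462,0,0, 0.0854,-0.0143,-0.0462,0,0, 0.0854,-0.0143,-0.0462,0,0, 0.0854,-0.0143,-0.0462,0,0, 0.0854,-0.0143,-0.0462,0,0, 0.0854,-0.0143,-0.0462,0,0,0.0854,0,0,0,0]'
python3 go.py '[.3615,.305,.22]' 0
```

```text
top [186. 256.] [0.37  0.379 0.008] [0.424 0.42  0.145]
top [207. 311.] [0.23  0.311 0.022] [0.277 0.363 0.142]
scene [444. 201.] [0.232 0.314 0.027] [0.286 0.361 0.138]
scene [468. 250.] [0.378 0.381 0.002] [0.43  0.416 0.141]
clock: 4.45
ee_pos: [0.4049, 0.1838, 0.2761]
tool_rot: [1.0, 0.008, 0.01, -0.003]
contact_force: [0.1, -0.1, -0.5]
gripper_width: 0.0851
t 4.45 pos [0.4049 0.1838 0.2761] yaw 0.93 tilt [1.17 0.33] F [ 0.05 -0.07 -0.51] w 0.0851 q [-0.51  0.41 -0.04  2.07  0.03  0.64 -2.12]
shift in tool [-0.0426 -0.1216  0.0559] turn 0.93
```

```bash
python3 -m creep '[0.058,-0.014,-0.04,0,0, 0.058,-0.014,-0.04,0,0, 0.058,-0.0146,-0.04,0,0.5,0.058,0,0,0,0]'
python3 go.py '[.3615,.305,.22]' 0; python3 - <<'E'
from h import *
c=cap('wrist','wr3')
E
```

```text
clock: 4.85
ee_pos: [0.3587, 0.3091, 0.2753]
tool_rot: [1.0, 0.006, 0.01, -0.004]
contact_force: [0.3, -0.2, 0.5]
gripper_width: 0.0578
t 4.85 pos [0.3587 0.3091 0.2753] yaw 0.63 tilt [1.18 0.47] F [ 0.33 -0.18  0.52] w 0.0578 q [-0.8   0.44 -0.03  2.    0.03  0.68 -2.41]
shift in tool [0.0016 0.0046 0.0553] turn 0.63
```

View pics/wr3.png

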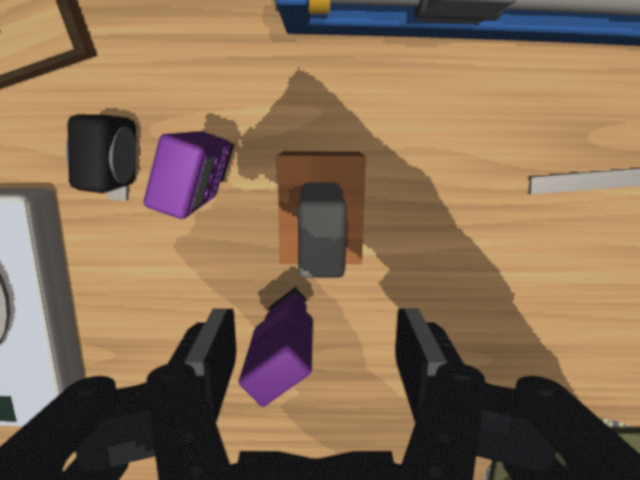

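Wrist view: the grey meter top is at about (322,240) in the stand (278–364, 152–264). The purples are at (188,175) and (278,350), clear of the approach. I refine the meter pose.

```bash
python3 - <<'E'
from h import *
from m import rect
c=load('wrist');P=cloud(c);m=np.zeros((480,640),bool);m[170:290,270:375]=1
q=P[m&(abs(P[...,2]-.15)<.006)];print(len(q),np.median(q[:,2]),rect(q), ((q.max(0)+q.min(0))/2).round(4))
q=P[m&(abs(P[...,2]-.06)<.006)];m[140:]|=0;print(len(q),np.median(q[:,2]))
m[:]=0;m[145:275,270:375]=1
q=P[m&(abs(P[...,2]-.06)<.006)];print(len(q),np.median(q[:,2]),rect(q))
E
python3 go.py '[.3615,.305,.121]' 0
```

```text
3696 0.14912221464259898 (array([359.3, 306.2]), array([30.1, 50.4]), 90.0) [0.3593 0.3062 0.1478]
t 4.9 pos [0.36   0.3057 0.2751] yaw 0.42 tilt [1.2  0.29] F [ 0.9  -0.74  0.87] w 0.0579 q [-0.79  0.44 -0.02  2.    0.03  0.68 -2.4 ]
shift in tool [-0.0017  0.0015  0.1541] turn 0.42Traceback (most recent call last):
  File "<stdin>", line 5, in <module>
numpy._core._exceptions._UFuncOutputCastingError: Cannot cast ufunc 'bitwise_or' output from dtype('int64') to dtype('bool') with casting rule 'same_kind'
```

```bash
python3 -m creep '[0.058,-0.001,0,0.035,0.4, 0.058,-0.001,0,0.035,0, 0.058,-0.001,0,0.035,0, 0.058,0,0,0,0]';python3 go.py '[.3605,.3055,.121]' 0
```

```text
clock: 5.3
ee_pos: [0.3625, 0.305, 0.1683]
tool_rot: [1.0, -0.001, 0.013, -0.004]
contact_force: [-0.7, -0.5, 0.4]
gripper_width: 0.0577
t 5.3 pos [0.3625 0.305  0.1683] yaw -0.11 tilt [1.45 0.41] F [-0.74 -0.48  0.45] w 0.0577 q [-0.8   0.63 -0.01  2.12  0.05  0.37 -2.43]
shift in tool [-0.0032 -0.0002  0.0473] turn -0.11
```

```bash
python3 -m creep '[0.058,-0.002,0,0.025,0, 0.058,-0.0005,0,0.015,0, 0.058,-0.001,0,0.008,0, 0.058,0,0,0,0]';python3 go.py '[.3605,.3055,.121]' 0; python3 -c "
from h import *
cap('wrist','wr4')"
```

```text
clock: 5.7
ee_pos: [0.3642, 0.3035, 0.1226]
tool_rot: [1.0, -0.004, 0.015, -0.004]
contact_force: [0.0, 0.5, -0.0]
gripper_width: 0.0579
t 5.7 pos [0.3642 0.3035 0.1226] yaw -0.42 tilt [1.69 0.47] F [ 0.01  0.5  -0.01] w 0.0579 q [-0.8   0.72  0.    2.15  0.06  0.24 -2.44]
shift in tool [-0.0038 -0.002   0.0015] turn -0.42
```

View pics/wr4.png

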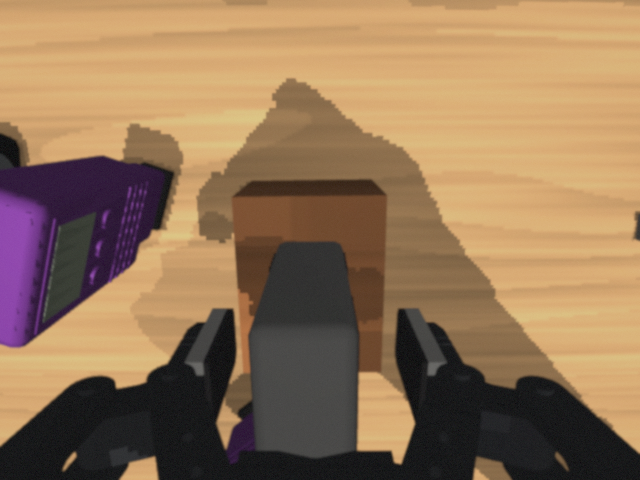

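```bash
python3 -m creep '[0.058,-0.0038,-0.002,0.0015,-0.4, 0.058,0,0,0,0]';python3 go.py '[.3605,.3055,.121]' 0
```

```text
clock: 5.95
ee_pos: [0.3618, 0.3064, 0.1234]
tool_rot: [1.0, -0.0, 0.016, -0.006]
contact_force: [0.7, 0.2, 0.0]
gripper_width: 0.0583
t 5.95 pos [0.3618 0.3064 0.1234] yaw -0.05 tilt [1.89 0.66] F [0.68 0.22 0.01] w 0.0583 q [-0.81  0.72  0.    2.16  0.06  0.24 -2.44]
shift in tool [-0.0014  0.0009  0.0024] turn -0.05
```

```bash
for i in 1; do python3 -m creep '[0.058,-0.0014,0.0009,0.0024,0, 0.058,0,0,0,0]';python3 go.py '[.3605,.3055,.121]' 0;  python3 -m creep '[0.058,0,0,0,0, 0.058,0,0,0,0]'>/dev/null;python3 go.py '[.3605,.3055,.121]' 0; python3 -m creep '[0.058,0,0,0,0, 0.058,0,0,0,0]'>/dev/null;python3 go.py '[.3605,.3055,.121]' 0; done
```

```text
clock: 6.15
ee_pos: [0.3607, 0.306, 0.1219]
tool_rot: [1.0, -0.0, 0.017, -0.006]
contact_force: [-1.4, -0.0, -0.2]
gripper_width: 0.058
t 6.15 pos [0.3607 0.306  0.1219] yaw -0.03 tilt [1.97 0.74] F [-1.41 -0.02 -0.22] w 0.058 q [-0.81  0.72  0.    2.16  0.06  0.23 -2.44]
shift in tool [-0.0002  0.0006  0.0009] turn -0.03
t 6.35 pos [0.3607 0.3061 0.1222] yaw -0.02 tilt [1.99 0.76] F [-0.19 -0.16 -0.19] w 0.0581 q [-0.81  0.72  0.    2.16  0.06  0.23 -2.44]
shift in tool [-0.0002  0.0006  0.0011] turn -0.02
t 6.55 pos [0.3607 0.3062 0.1222] yaw -0.02 tilt [1.99 0.76] F [ 0.27 -0.29  0.87] w 0.0581 q [-0.81  0.72  0.    2.16  0.06  0.23 -2.44]
shift in tool [-0.0003  0.0007  0.0012] turn -0.02
```

```bash
python3 -m creep '[0.058,0,0,-0.05,0, 0.058,0,0,-0.05,0, 0.058,0,0,0,0,0.058,0,0,0,0]'>/dev/null;python3 go.py '[.3605,.3055,.25]' 0;  python3 -m creep '[0.058,0,0,-0.05,0, 0.058,0,0,-0.05,0,0.058,0,0,0,0, 0.058,0,0,0,0]'>/dev/null;python3 go.py '[.3605,.3055,.121]' 0
```

```text
t 6.95 pos [0.3564 0.3041 0.2213] yaw -0.0 tilt [1.6  0.36] F [ 0.27 -0.12  0.07] w 0.0576 q [-0.81  0.53 -0.01  2.08  0.05  0.51 -2.43]
shift in tool [ 0.0049 -0.0015 -0.0286] turn -0.0
t 7.35 pos [0.3525 0.3024 0.3201] yaw 0.01 tilt [1.27 0.02] F [-0.47 -0.1  -0.66] w 0.0582 q [-0.81  0.37 -0.02  1.95  0.03  0.81 -2.42]
shift in tool [ 0.0036 -0.0031  0.1993] turn 0.01
```

```bash
python3 -m creep '[0.058,0,0,0.01,0, 0.058,0,0,0.01,0, 0.058,0,0,0.01,0, 0.058,0,0,0.01,0, 0.058,0,0,0.01,0, 0.058,0,0,0.01,0, 0.058,0,0,0.01,0, 0.058,0,0,0.01,0, 0.058,0,0,0.01,0, 0.058,0,0,0.01,0, 0.058,0,0,0,0,0.058,0,0,0,0]'>/dev/null;python3 go.py '[.3605,.3055,.25]' 0
```

```text
t 8.55 pos [0.342  0.2893 0.1916] yaw 0.07 tilt [-0.67 -1.98] F [ 0.28 -0.65  0.48] w 0.0582 q [-0.81  0.58 -0.01  2.12  0.05  0.48 -2.43]
shift in tool [ 0.0178 -0.0142 -0.0591] turn 0.07
```

```bash
cat >> go.py <<'E'
az=np.arctan2(s['ee_pos'][1],s['ee_pos'][0]); tx,ty=np.degrees(np.arcsin(M[:2,2]))
print('tilt radial %.2f tang %.2f az %.1f'%(tx*np.cos(az)+ty*np.sin(az),-tx*np.sin(az)+ty*np.cos(az),np.degrees(az)))
E
python3 -m creep '[0.058,0,0,-0.01,0, 0.058,0,0,-0.01,0, 0.058,0,0,-0.01,0, 0.058,0,0,-0.01,0, 0.058,0,0,-0.01,0, 0.058,0,0,0,0,0.058,0,0,0,0]'>/dev/null;python3 go.py '[.3605,.3055,.25]' 0
```

```text
t 9.25 pos [0.3427 0.2911 0.2471] yaw 0.07 tilt [-0.57 -1.87] F [1.   0.51 0.33] w 0.0579 q [-0.8   0.48 -0.02  2.06  0.04  0.64 -2.42]
shift in tool [ 0.0178 -0.0143 -0.0035] turn 0.07
tilt radial -1.64 tang -1.05 az 40.3
```

```bash

python3 -m creep '[0.058,0.018,-0.0143,0,0,0.058,0,0,0,0]'>/dev/null;python3 go.py '[.3605,.3055,.25]' 0
python3 -m creep '[0.058,0,0,0.04,0,0.058,0,0,0,0]'>/dev/null;python3 go.py '[.3605,.3055,.25]' 0
python3 -m creep '[0.058,0,0,-0.01,0, 0.058,0,0,-0.01,0,0.058,0,0,-0.01,0, 0.058,0,0,-0.01,0,0.058,0,0,0,0]'>/dev/null;python3 go.py '[.3605,.3055,.25]' 0
```

```text
t 9.45 pos [0.3608 0.3055 0.2467] yaw 0.09 tilt [-0.56 -1.86] F [ 0.15  0.42 -0.34] w 0.0582 q [-0.8   0.51 -0.02  1.99  0.04  0.67 -2.41]
shift in tool [-0.0003  0.0001 -0.0033] turn 0.09
tilt radial -1.63 tang -1.05 az 40.3
t 9.65 pos [0.3604 0.3043 0.2059] yaw 0.08 tilt [-0.55 -1.83] F [-0.59 -1.48  0.7 ] w 0.0583 q [-0.8   0.57 -0.02  2.04  0.05  0.56 -2.42]
shift in tool [-0.0003  0.0002 -0.0441] turn 0.08
tilt radial -1.60 tang -1.05 az 40.2
t 10.15 pos [0.3606 0.3054 0.2545] yaw 0.06 tilt [-0.44 -1.73] F [-0.59 -0.12 -0.3 ] w 0.0583 q [-0.8   0.49 -0.02  1.99  0.04  0.69 -2.41]
shift in tool [-0.0001 -0.0002  0.0045] turn 0.06
tilt radial -1.45 tang -1.04 az 40.3
```

```bash

python3 -m creep '[0.058,0,0,-0.01,0, 0.058,0,0,-0.01,0,0.058,0,0,-0.01,0, 0.058,0,0,-0.01,0,0.058,0,0,-0.01,0, 0.058,0,0,-0.01,0,0.058,0,0,-0.01,0, 0.058,0,0,-0.01,0,0.058,0,0,-0.01,0, 0.058,0,0,-0.01,0,0.058,0,0,0,0]'>/dev/null;python3 go.py '[.3605,.3055,.25]' 0
```

```text
t 11.25 pos [0.3586 0.3059 0.37  ] yaw 0.05 tilt [-0.1  -1.35] F [-0.29  0.12 -0.15] w 0.0579 q [-0.8   0.34 -0.02  1.82  0.02  1.   -2.4 ]
shift in tool [ 0.0021 -0.0024  0.12  ] turn 0.05
tilt radial -0.95 tang -0.96 az 40.5
```

```bash

python3 -m creep '[0.058,0,0,0.05,0, 0.058,0,0,0.05,0,0.058,0,0,0.04,0,0.058,0,0,0,0]'>/dev/null;python3 go.py '[.3605,.3055,.25]' 0
python3 -m creep '[0.058,0,0,-0.01,0, 0.058,0,0,-0.01,0,0.058,0,0,-0.01,0, 0.058,0,0,-0.01,0,0.058,0,0,-0.01,0, 0.058,0,0,-0.01,0,0.058,0,0,-0.01,0, 0.058,0,0,-0.01,0,0.058,0,0,-0.01,0, 0.058,0,0,-0.01,0,0.058,0,0,-0.01,0,0.058,0,0,-0.01,0,0.058,0,0,0,0]'>/dev/null;python3 go.py '[.3605,.3055,.25]' 0
```

```text
t 11.65 pos [0.36   0.3045 0.2299] yaw 0.06 tilt [ 0.31 -0.9 ] F [-0.76 -1.05 -0.13] w 0.0582 q [-0.8   0.52 -0.02  2.04  0.04  0.59 -2.42]
shift in tool [ 0.0006 -0.0007 -0.0201] turn 0.06
tilt radial -0.35 tang -0.89 az 40.2
t 12.95 pos [0.3637 0.3108 0.3951] yaw -0.07 tilt [2.42 1.33] F [-0.1   0.12  1.45] w 0.0585 q [-0.8   0.3  -0.02  1.81  0.02  0.99 -2.4 ]
shift in tool [-0.0093  0.0087  0.1447] turn -0.07
tilt radial 2.70 tang -0.56 az 40.5
```

```bash

python3 -m creep '[0.058,-0.001,0,0.01,0, 0.058,-0.001,0,0.01,0,0.058,0,0,0.01,0, 0.058,0,0,0.01,0,0.058,0,0,0.01,0,0.058,0,0,0.01,0,0.058,0,0,0.01,0,0.058,0,0,0.01,0,0.058,0,0,0,0]'>/dev/null;python3 go.py '[.3605,.3055,.25]' 0
```

```text
t 13.85 pos [0.3617 0.3097 0.3064] yaw -0.02 tilt [2.04 0.97] F [0.02 0.11 0.52] w 0.0574 q [-0.8   0.4  -0.02  1.96  0.03  0.75 -2.41]
shift in tool [-0.0032  0.0051  0.0562] turn -0.02
tilt radial 2.18 tang -0.59 az 40.6
```

```bash

python3 -m creep '[0.058,-0.003,0.005,-0.05,0, 0.058,0,0,-0.04,0,0.058,0,0,0,0]'>/dev/null;python3 go.py '[.3605,.3055,.25]' 0
python3 -m creep '[0.058,0,0,0.01,0, 0.058,0,0,0.01,0,0.058,0,0,0.01,0, 0.058,0,0,0.01,0,0.058,0,0,0.01,0,0.058,0,0,0.01,0,0.058,0,0,0.01,0,0.058,0,0,0.01,0,0.058,0,0,0.01,0,0.058,0,0,0.01,0,0.058,0,0,0,0]'>/dev/null;python3 go.py '[.3605,.3055,.25]' 0
```

```text
t 14.15 pos [0.3542 0.302  0.3954] yaw 0.01 tilt [1.65 0.57] F [0.42 0.56 0.01] w 0.0574 q [-0.8   0.28 -0.02  1.82  0.02  1.01 -2.4 ]
shift in tool [ 0.0021 -0.002   0.1456] turn 0.01
tilt radial 1.62 tang -0.63 az 40.5
t 15.25 pos [0.3484 0.2944 0.273 ] yaw 0.1 tilt [ 0.4  -0.68] F [-0.93 -0.29  0.47] w 0.0576 q [-0.8   0.44 -0.02  2.03  0.04  0.68 -2.41]
shift in tool [ 0.012  -0.0114  0.0229] turn 0.1
tilt radial -0.13 tang -0.78 az 40.2
```

```bash

python3 -m creep '[0.058,0.012,-0.0115,0,0, 0.058,0,0,0,0,0.058,0,0,0.045,0,0.058,0,0,0,0,0.058,0,0,0.045,0,0.058,0,0,0,0]'>/dev/null;python3 go.py '[.3605,.3055,.121]' 0
```

```text
t 15.85 pos [0.3586 0.3025 0.179 ] yaw 0.11 tilt [ 0.08 -1.  ] F [-0.19 -0.77  0.57] w 0.0578 q [-0.8   0.61 -0.02  2.09  0.05  0.45 -2.43]
shift in tool [ 0.0018 -0.004   0.0579] turn 0.11
tilt radial -0.59 tang -0.81 az 40.1
```

```bash

python3 -m creep '[0.058,0.0018,-0.004,0.030,0, 0.058,0,0,0,0,0.058,0,0,0.028,0,0.058,0,0,0,0]'>/dev/null;python3 go.py '[.3605,.3055,.121]' 0
```

```text
t 16.25 pos [0.3641 0.3085 0.1301] yaw 0.06 tilt [ 0.59 -0.54] F [-1.29 -0.16  0.17] w 0.0582 q [-0.8   0.71 -0.01  2.12  0.06  0.32 -2.44]
shift in tool [-0.0037  0.0029  0.0091] turn 0.06
tilt radial 0.10 tang -0.79 az 40.3
```

```bash

python3 -m creep '[0.058,-0.0035,0.003,0.008,0, 0.058,0,0,0,0]'>/dev/null;python3 go.py '[.3605,.3055,.121]' 0
```

```text
t 16.45 pos [0.3624 0.3067 0.127 ] yaw 0.02 tilt [ 0.91 -0.24] F [-0.53 -0.56 -0.  ] w 0.0578 q [-0.81  0.71 -0.    2.13  0.06  0.29 -2.44]
shift in tool [-0.002   0.0012  0.006 ] turn 0.02
tilt radial 0.53 tang -0.77 az 40.2
```

```bash

python3 -m creep '[0.058,-0.002,0.0012,0.008,0, 0.058,0,0,0,0]'>/dev/null;python3 go.py '[.3605,.3055,.121]' 0
```

```text
t 16.65 pos [0.3614 0.3062 0.1213] yaw 0.0 tilt [ 1.1  -0.05] F [-0.16 -0.29 -0.23] w 0.0579 q [-0.81  0.72 -0.    2.14  0.06  0.26 -2.44]
shift in tool [-0.0009  0.0007  0.0003] turn 0.0
tilt radial 0.80 tang -0.75 az 40.3
```

Position is good and tilt is about 1.1°. I close the fingers.

```bash

python3 -m creep '[0.02,0,0,0,0, 0.02,0,0,0,0,0.02,0,0,0,0,0.02,0,0,0,0,0.02,0,0,0,0]';python3 go.py '[.3605,.3055,.121]' 0;python3 -c "
from h import *
cap('wrist','wr5')"
```

```text
clock: 17.15
ee_pos: [0.3617, 0.3066, 0.1221]
tool_rot: [1.0, 0.0, 0.01, 0.0]
contact_force: [-0.1, 0.2, 0.9]
gripper_width: 0.0293
t 17.15 pos [0.3617 0.3066 0.1221] yaw 0.01 tilt [ 1.14 -0.01] F [-0.07  0.24  0.88] w 0.0293 q [-0.81  0.72 -0.    2.14  0.06  0.27 -2.44]
shift in tool [-0.0012  0.0011  0.0011] turn 0.01
tilt radial 0.87 tang -0.75 az 40.3
```

View pics/wr5.png

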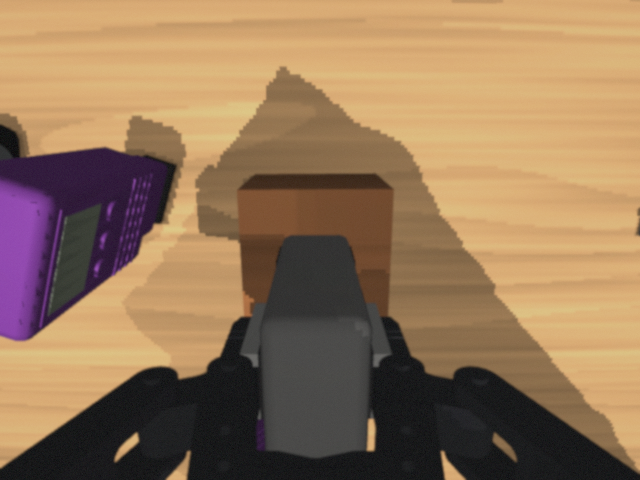

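```bash

python3 -m creep '[0.02,0.001,0,-0.045,0, 0.02,0,0,0,0]';python3 -m creep '[0.02,0.001,0,-0.045,0, 0.02,0,0,0,0,0.02,0.001,0,-0.045,0, 0.02,0,0,0,0]';python3 go.py '[.601,.099,.27]' 90;python3 -c "
from h import *
cap('scene','sc6')
cap('wrist','wr6')
c=load('scene')['color'][...,::-1]
cv2.imwrite('pics/sc6c.png',cv2.resize(c[130:330,280:540],(780,600)))"
```

```text
clock: 17.4
ee_pos: [0.3625, 0.307, 0.1659]
tool_rot: [1.0, 0.0, 0.009, 0.001]
contact_force: [0.3, 1.0, -3.2]
gripper_width: 0.0294
clock: 17.8
ee_pos: [0.3614, 0.3059, 0.2518]
tool_rot: [1.0, 0.0, 0.005, 0.006]
contact_force: [1.4, 0.5, -2.3]
gripper_width: 0.0294
t 17.8 pos [0.3614 0.3059 0.2518] yaw 0.03 tilt [ 0.52 -0.65] F [ 1.4   0.51 -2.35] w 0.0294 q [-0.79  0.49 -0.02  2.01  0.04  0.65 -2.42]
shift in tool [ 0.2397  0.2072 -0.0137] turn -89.97
tilt radial -0.02 tang -0.83 az 40.2
```

View pics/sc6c.png

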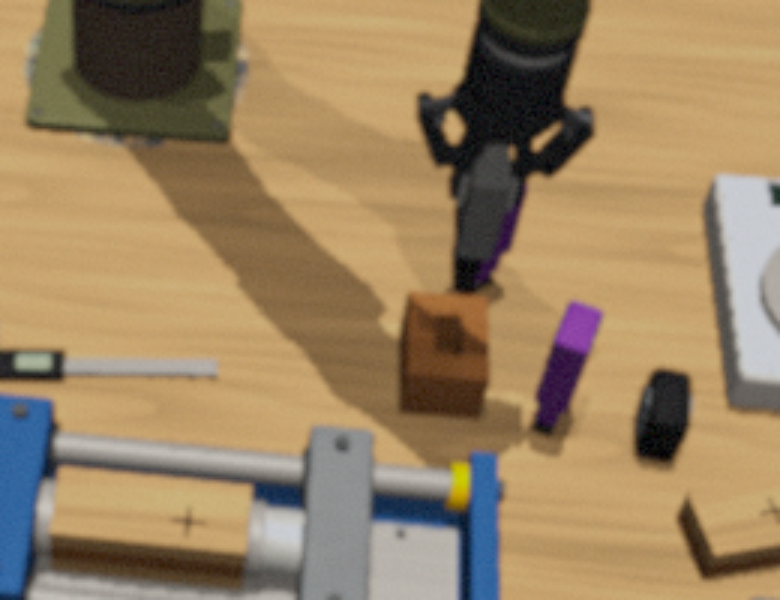

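The meter is lifted clear of the stand's empty pocket, and the purples are untouched. I carry it over and turn it.

```bash

python3 -m creep '[0.02,0,0,-0.045,0,0.02,0,0,0,0,0.02,0.034,0.0295,0,0, 0.02,0.034,0.0295,0,0,0.02,0.034,0.0295,0,0,0.02,0.034,0.0295,0,0,0.02,0.034,0.0295,0,0,0.02,0.034,0.0295,0,0,0.02,0.033,0.0295,0,0, 0.02,0,0,0,0]';python3 go.py '[.601,.099,.27]' 90
```

```text
clock: 18.9
ee_pos: [0.5947, 0.0891, 0.2759]
tool_rot: [1.0, 0.006, -0.013, 0.017]
contact_force: [-1.8, 0.1, -2.4]
gripper_width: 0.0293
t 18.9 pos [0.5947 0.0891 0.2759] yaw 0.71 tilt [-1.5  -1.93] F [-1.78  0.05 -2.42] w 0.0293 q [-0.23  0.64 -0.02  1.58  0.04  0.96 -1.83]
shift in tool [ 0.0066 -0.01    0.0053] turn -89.29
tilt radial -1.77 tang -1.69 az 8.5
```

```bash

python3 -m creep '[0.02,0,0,0,-8.5,0.02,0,0,0,-8.5,0.02,0,0,0,-8.5,0.02,0,0,0,-8.5,0.02,0,0,0,-8.5,0.02,0,0,0,-8.5,0.02,0,0,0,-8.5,0.02,0,0,0,-8.5,0.02,0,0,0,-8.5,0.02,0,0,0,-8.5,0.02,0,0,0,-4.2,0.02,0,0,0,0]';python3 go.py '[.601,.099,.30]' 90
```

```text
clock: 20.1
ee_pos: [0.5779, 0.085, 0.2445]
tool_rot: [0.697, 0.715, -0.041, -0.012]
contact_force: [-1.0, -0.1, -2.0]
gripper_width: 0.0295
t 20.1 pos [0.5779 0.085  0.2445] yaw 91.54 tilt [-4.22 -2.38] F [-1.02 -0.14 -1.98] w 0.0295 q [ 0.02  0.7  -0.47  1.61  0.37  1.   -0.55]
shift in tool [ 0.0112  0.0192 -0.0576] turn 1.54
tilt radial -4.52 tang -1.74 az 8.4
```

```bash

python3 -m creep '[0.02,0,0,-0.03,0,0.02,0,0,0,0,0.02,0,0,-0.01,0, 0.02,0,0,-0.01,0,0.02,0,0,-0.01,0,0.02,0,0,-0.01,0,0.02,0,0,-0.01,0,0.02,0,0,-0.01,0,0.02,0,0,-0.01,0,0.02,0,0,-0.01,0,0.02,0,0,-0.01,0,0.02,0,0,-0.01,0, 0.02,0,0,0,0]';python3 go.py '[.601,.099,.30]' 90
```

```text
clock: 21.4
ee_pos: [0.5853, 0.0906, 0.3763]
tool_rot: [0.699, 0.713, -0.045, -0.015]
contact_force: [0.3, -0.1, -1.6]
gripper_width: 0.0294
t 21.4 pos [0.5853 0.0906 0.3763] yaw 91.26 tilt [-4.85 -2.48] F [ 0.27 -0.05 -1.65] w 0.0294 q [ 0.03  0.6  -0.5   1.38  0.29  1.33 -0.48]
shift in tool [0.0112 0.0223 0.0743] turn 1.26
tilt radial -5.17 tang -1.71 az 8.8
```

```bash

python3 -m creep '[0.02,0.004,0.01,0.05,0,0.02,0,0,0,0,0.02,0,0,0,0,0.02,0.004,0.01,0.05,0,0.02,0,0,0,0,0.02,0,0,0,0]' >/dev/null;python3 go.py '[.601,.099,.30]' 90;python3 -m creep '[0.02,0,0,-0.01,0, 0.02,0,0,-0.01,0,0.02,0,0,-0.01,0,0.02,0,0,-0.01,0,0.02,0,0,-0.01,0,0.02,0,0,-0.01,0,0.02,0,0,-0.01,0,0.02,0,0,-0.01,0,0.02,0,0,-0.01,0,0.02,0,0,-0.01,0,0.02,0,0,-0.01,0,0.02,0,0,-0.01,0,0.02,0,0,-0.01,0]';python3 go.py '[.601,.099,.30]' 90
```

```text
t 22.0 pos [0.601  0.096  0.2807] yaw 91.14 tilt [-4.18 -2.29] F [-0.35  0.25 -1.02] w 0.0293 q [ 0.01  0.7  -0.48  1.49  0.35  1.12 -0.53]
shift in tool [ 0.0023 -0.0014 -0.0194] turn 1.14
tilt radial -4.48 tang -1.60 az 9.1
clock: 23.3
ee_pos: [0.6118, 0.1024, 0.4307]
tool_rot: [0.7, 0.713, -0.035, -0.009]
contact_force: [-0.3, 0.5, -1.7]
gripper_width: 0.0294
t 23.3 pos [0.6118 0.1024 0.4307] yaw 91.1 tilt [-3.5  -2.11] F [-0.33  0.53 -1.74] w 0.0294 q [-0.01  0.6  -0.5   1.21  0.28  1.47 -0.46]
shift in tool [ 0.0015 -0.0027  0.1312] turn 1.1
tilt radial -3.80 tang -1.51 az 9.5
```

```bash

python3 -m creep '[0.02,-0.02,0,0.045,0,0.02,0,0,0,0,0.02,0,0,0,0,0.02,-0.02,0,0.045,0,0.02,0,0,0,0,0.02,0,0,0,0,0.02,-0.02,0,0.045,0,0.02,0,0,0,0,0.02,0,0,0,0]' >/dev/null;python3 go.py '[.601,.099,.30]' 90;python3 -m creep '[0.02,0.01,0,-0.01,0, 0.02,0.01,0,-0.01,0,0.02,0.01,0,-0.01,0,0.02,0.01,0,-0.01,0,0.02,0.01,0,-0.01,0,0.02,0.01,0,-0.01,0,0.02,0.01,0,-0.01,0,0.02,0.01,0,-0.01,0,0.02,0.01,0,-0.01,0,0.02,0.01,0,-0.01,0,0.02,0.01,0,-0.01,0,0.02,0.01,0,-0.01,0,0.02,0.01,0,-0.01,0,0.02,0.01,0,-0.01,0]';python3 go.py '[.601,.099,.30]' 90
```

```text
t 24.2 pos [0.6064 0.0394 0.3012] yaw 91.28 tilt [-3.21 -2.05] F [ 0.31  1.26 -1.86] w 0.0293 q [ 0.11  0.67 -0.48  1.49  0.34  1.14 -0.43]
shift in tool [ 0.0597 -0.0041 -0.0006] turn 1.28
tilt radial -3.34 tang -1.83 az 3.7
clock: 25.6
ee_pos: [0.6112, 0.2007, 0.4532]
tool_rot: [0.698, 0.716, -0.029, -0.007]
contact_force: [0.4, -0.3, -2.2]
gripper_width: 0.0292
t 25.6 pos [0.6112 0.2007 0.4532] yaw 91.48 tilt [-2.84 -1.83] F [ 0.44 -0.28 -2.24] w 0.0292 q [-0.17  0.63 -0.49  1.08  0.28  1.55 -0.58]
shift in tool [-0.0967 -0.0049  0.1567] turn 1.48
tilt radial -3.27 tang -0.86 az 18.2
```

```bash

python3 -m creep '[0.02,0.045,0,0,0,0.02,0.045,0,0,0,0.02,0.045,0,0,0,0.02,0.045,0,0,0,0.02,0.045,0,0,0,0.02,0.045,0,0,0,0.02,0,0,0,0]' >/dev/null;python3 go.py '[.601,.099,.30]' 90;python3 -m creep '[0.02,0.03,0.02,0,0, 0.02,0.03,0.02,0,0,0.02,0,0,0,0]' >/dev/null;python3 go.py '[.601,.099,.30]' 90
```

```text
t 26.3 pos [0.6047 0.4817 0.4442] yaw 91.09 tilt [-2.86 -1.96] F [-0.68  0.29 -4.49] w 0.0292 q [-0.66  0.95 -0.42  0.37  0.34  1.91 -0.8 ]
shift in tool [-0.3776 -0.0031  0.1572] turn 1.09
tilt radial -3.45 tang 0.25 az 38.5
t 26.6 pos [0.6173 0.502  0.4222] yaw 91.01 tilt [-2.38 -3.47] F [-0.28  1.79 -1.84] w 0.029 q [-0.72  1.06 -0.45  0.15  0.44  2.02 -0.76]
shift in tool [-0.3946 -0.0171  0.147 ] turn 1.01
tilt radial -4.03 tang -1.19 az 39.1
```

```bash

python3 -m creep '[0.02,-0.03,0,0.04,0,0.02,0,0,0,0,0.02,-0.03,0.01,0.04,0,0.02,0,0,0,0]' >/dev/null;python3 go.py '[.601,.099,.30]' 90;python3 -m creep '[0.02,0,0.03,0,0, 0.02,0,0.03,0,0,0.02,0,0,0,0]' >/dev/null;python3 go.py '[.601,.099,.30]' 90
```

```text
t 27.0 pos [0.6213 0.4588 0.3651] yaw 91.62 tilt [-3.46 -4.48] F [ 1.25 -0.65 -3.91] w 0.0291 q [-0.58  0.96 -0.5   0.6   0.41  1.73 -0.83]
shift in tool [-0.353  -0.0246  0.0941] turn 1.62
tilt radial -5.45 tang -1.55 az 36.4
t 27.3 pos [0.6732 0.457  0.3633] yaw 91.68 tilt [-3.65 -4.18] F [-0.76  0.3  -3.17] w 0.0292 q [-0.63  1.13 -0.41  0.16  0.41  1.96 -0.67]
shift in tool [-0.3503 -0.0767  0.0937] turn 1.68
tilt radial -5.37 tang -1.41 az 34.2
```

```bash

python3 -m creep '[0.02,0,0,-0.04,0, 0.02,0,0,-0.04,0,0.02,0,0,-0.04,0]' >/dev/null;python3 go.py '[.601,.099,.30]' 90
```

```text
t 27.6 pos [0.6608 0.4538 0.3974] yaw 93.05 tilt [-2.79 -4.63] F [-0.46 -0.32 -3.02] w 0.0294 q [-0.6   1.1  -1.09  0.14  1.06  2.06 -0.68]
shift in tool [-0.3425 -0.0719  0.1285] turn 3.05
tilt radial -4.92 tang -2.24 az 34.5
```

```bash

python3 -m creep '[0.02,0.005,-0.045,0,-1,0.02,0.005,-0.045,0,-1,0.02,0.005,-0.045,0,0,0.02,0.005,-0.045,0,0,0.02,0.005,-0.04,0,0,0.02,0,0,0,0]' >/dev/null;python3 go.py '[.601,.099,.30]' 90
```

```text
t 28.2 pos [0.4608 0.4678 0.4242] yaw 93.59 tilt [-2.28 -3.07] F [ 0.32  0.04 -2.09] w 0.0291 q [-0.39  0.87 -1.32  1.07  0.81  1.77 -1.37]
shift in tool [-0.3701  0.1228  0.1381] turn 3.59
tilt radial -3.78 tang -0.53 az 45.4
```

```bash

python3 -m creep '[0.02,0,0,0.045,0,0.02,0,0,0.045,0,0.02,0,0,0.045,0,0.02,0,0,0,0]' >/dev/null;python3 go.py '[.601,.099,.30]' 90;python3 -m creep '[0.02,0,0,-0.01,0, 0.02,0,0,-0.01,0,0.02,0,0,-0.01,0,0.02,0,0,-0.01,0,0.02,0,0,-0.01,0,0.02,0,0,-0.01,0,0.02,0,0,-0.01,0,0.02,0,0,-0.01,0,0.02,0,0,-0.01,0,0.02,0,0,-0.01,0]' >/dev/null;python3 go.py '[.601,.099,.30]' 90
```

```text
t 28.6 pos [0.4559 0.4612 0.2971] yaw 93.15 tilt [-1.55 -2.7 ] F [ 0.55 -0.99 -2.75] w 0.0294 q [-0.34  0.97 -1.29  1.34  0.89  1.52 -1.5 ]
shift in tool [-0.3694  0.1253  0.0102] turn 3.15
tilt radial -3.01 tang -0.80 az 45.3
t 29.6 pos [0.4586 0.4697 0.4195] yaw 92.88 tilt [-1.17 -1.8 ] F [-0.2   0.03 -2.33] w 0.0294 q [-0.38  0.86 -1.32  1.12  0.82  1.73 -1.4 ]
shift in tool [-0.3736  0.1265  0.1282] turn 2.88
tilt radial -2.11 tang -0.42 az 45.7
```

```bash

python3 -m creep '[0.02,0,0,0.045,0,0.02,0,0,0.045,0,0.02,0,0,0.045,0,0.02,0,0,0,0]' >/dev/null;python3 go.py '[.601,.099,.30]' 90;python3 -m creep '[0.02,0,0,-0.01,0, 0.02,0,0,-0.01,0,0.02,0,0,-0.01,0,0.02,0,0,-0.01,0,0.02,0,0,-0.01,0,0.02,0,0,-0.01,0,0.02,0,0,-0.01,0,0.02,0,0,-0.01,0,0.02,0,0,-0.01,0,0.02,0,0,-0.01,0]' >/dev/null;python3 go.py '[.601,.099,.30]' 90
```

```text
t 30.0 pos [0.4565 0.4678 0.2858] yaw 92.75 tilt [-0.94 -1.48] F [ 0.84  0.07 -2.26] w 0.0292 q [-0.34  0.98 -1.28  1.37  0.91  1.48 -1.53]
shift in tool [-0.3756  0.1265 -0.0071] turn 2.75
tilt radial -1.72 tang -0.36 az 45.7
t 31.0 pos [0.4574 0.4741 0.4063] yaw 92.73 tilt [-0.68 -0.66] F [-1.   -0.39 -1.7 ] w 0.029 q [-0.37  0.87 -1.33  1.16  0.83  1.67 -1.42]
shift in tool [-0.3803  0.1269  0.109 ] turn 2.73
tilt radial -0.95 tang 0.02 az 46.0
```

```bash

python3 -m creep '[0.02,0,0,0.045,0,0.02,0,0,0.045,0,0.02,0,0,0.045,0,0.02,0,0,0,0]' >/dev/null;python3 -m creep '[0.02,0,0,-0.01,0, 0.02,0,0,-0.01,0,0.02,0,0,-0.01,0,0.02,0,0,-0.01,0,0.02,0,0,-0.01,0,0.02,0,0,-0.01,0,0.02,0,0,-0.01,0,0.02,0,0,-0.01,0,0.02,0,0,-0.01,0,0.02,0,0,-0.01,0,0.02,0,0,-0.01,0,0.02,0,0,0,0]' >/dev/null;python3 go.py '[.601,.099,.30]' 90
```

```text
t 32.6 pos [0.4565 0.4795 0.406 ] yaw 92.59 tilt [-0.12  0.59] F [-0.36  0.67 -3.16] w 0.0293 q [-0.36  0.86 -1.33  1.17  0.83  1.65 -1.43]
shift in tool [-0.3877  0.1273  0.1018] turn 2.59
tilt radial 0.35 tang 0.50 az 46.4
```

```bash

python3 -m creep '[0.02,-0.044,0.0145,0,2.6,0.02,0,0,0,0,0.02,-0.044,0.0145,0,0,0.02,0,0,0,0,0.02,-0.044,0.0145,0,0,0.02,0,0,0,0]' >/dev/null;python3 go.py '[.601,.099,.30]' 90
python3 -m creep '[0.02,-0.044,0.0145,0,0,0.02,0,0,0,0,0.02,-0.044,0.0145,0,0,0.02,0,0,0,0,0.02,-0.044,0.0145,0,0,0.02,0,0,0,0]' >/dev/null;python3 go.py '[.601,.099,.30]' 90
```

```text
t 33.2 pos [0.5015 0.3506 0.4017] yaw 89.79 tilt [-0.18  0.25] F [ 1.56 -0.07 -2.39] w 0.0293 q [-0.08  0.82 -1.37  1.35  0.79  1.58 -1.36]
shift in tool [-0.2517  0.1007  0.1003] turn -0.21
tilt radial -0.00 tang 0.30 az 35.0
t 33.8 pos [0.5436 0.2238 0.3982] yaw 89.29 tilt [-0.26 -0.17] F [ 1.05  0.07 -2.3 ] w 0.0291 q [ 0.17  0.8  -1.39  1.42  0.78  1.55 -1.19]
shift in tool [-0.1238  0.0594  0.0983] turn -0.71
tilt radial -0.31 tang -0.05 az 22.4
```

```bash

python3 -m creep '[0.02,-0.042,0.02,0,-0.5,0.02,0,0,0,0,0.02,-0.042,0.02,0,0,0.02,0,0,0,0,0.02,-0.04,0.0195,0,0,0.02,0,0,0,0]' >/dev/null;python3 go.py '[.601,.099,.30]' 90
python3 -m creep '[0.02,0,0,0.045,0,0.02,0,0,0,0,0.02,0,0,0.045,0,0.02,0,0,0,0]' >/dev/null;python3 go.py '[.601,.099,.225]' 90; python3 -c "
from h import *
cap('wrist','wr7');cap('scene','sc7')
c=load('scene')['color'][...,::-1]
cv2.imwrite('pics/sc7c.png',cv2.resize(c[180:330,270:470],(800,600)))"
```

```text
t 34.4 pos [0.6006 0.104  0.3959] yaw 89.11 tilt [-0.35 -0.56] F [-0.02 -0.2  -1.78] w 0.0293 q [ 0.35  0.83 -1.39  1.36  0.81  1.6  -0.96]
shift in tool [-0.0041  0.001   0.096 ] turn -0.89
tilt radial -0.44 tang -0.49 az 9.8
t 34.8 pos [0.6024 0.1013 0.3072] yaw 88.57 tilt [-0.31 -0.66] F [-0.16 -1.93 -3.63] w 0.0294 q [ 0.36  0.91 -1.34  1.5   0.89  1.45 -1.04]
shift in tool [-0.0014 -0.0009  0.0822] turn -1.43
tilt radial -0.41 tang -0.60 az 9.5
```

View pics/wr7.png

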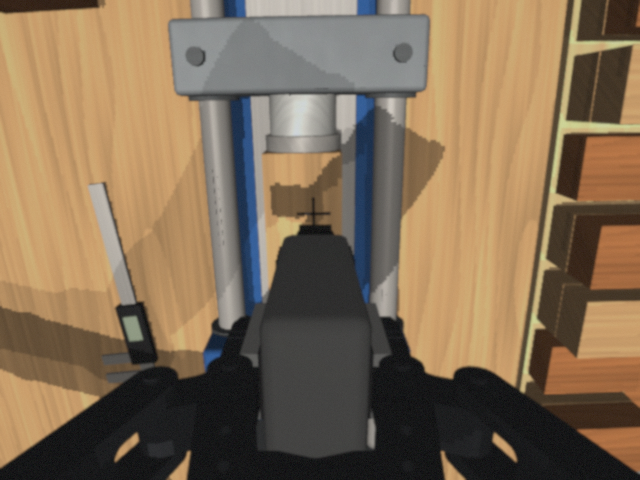

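View pics/sc7c.png

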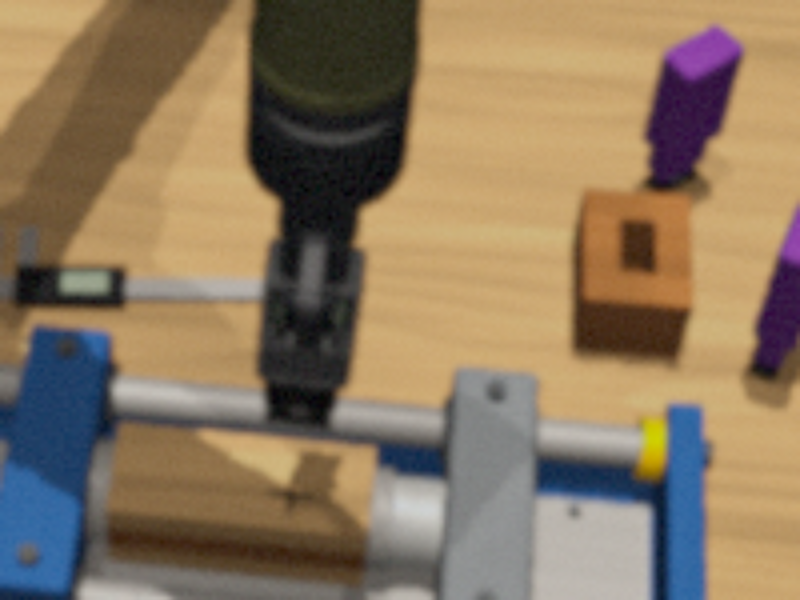

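```bash

python3 -m creep '[0.02,0,0,-0.01,-1.4, 0.02,0,0,-0.01,0,0.02,0,0,-0.01,0,0.02,0,0,-0.01,0,0.02,0,0,-0.01,0,0.02,0,0,-0.01,0,0.02,0,0,-0.01,0,0.02,0,0,-0.01,0,0.02,0,0,-0.01,0,0.02,0,0,-0.01,0,0.02,0,0,0,0]' >/dev/null;python3 go.py '[.601,.099,.30]' 90
python3 -m creep '[0.02,0,0,0.045,0,0.02,0,0,0.045,0,0.02,0,0,0.03,0,0.02,0,0,0,0]' >/dev/null;python3 go.py '[.601,.099,.30]' 90
```

```text
t 36.0 pos [0.6046 0.1113 0.436 ] yaw 90.09 tilt [1.15 0.43] F [-0.38 -0.32 -2.57] w 0.0293 q [ 0.34  0.79 -1.39  1.29  0.78  1.63 -0.9 ]
shift in tool [-0.0133 -0.0064  0.1358] turn 0.09
tilt radial 1.21 tang 0.21 az 10.4
t 36.4 pos [0.6078 0.1125 0.3131] yaw 90.01 tilt [1.28 0.44] F [-0.18  0.3  -1.69] w 0.0295 q [ 0.35  0.9  -1.34  1.5   0.89  1.41 -1.02]
shift in tool [-0.0136 -0.0071  0.0128] turn 0.01
tilt radial 1.34 tang 0.20 az 10.5
```

```bash
python3 - <<'E'
from h import *
c=load('wrist'); print(p3(c,[[313,213]],.110)); print(c['range_z'][213,300])
E
python3 -m creep '[0.02,-0.011,-0.009,0.04,0,0.02,0,0,0,0,0.02,0,0,0,0]' >/dev/null;python3 go.py '[.5986,.1018,.23]' 90
python3 - <<'E'
from h import *
c=cap('wrist','wr8')
im=c['color'][...,::-1]; cv2.imwrite('pics/wr8c.png',cv2.resize(im[150:300,220:420],(800,600),interpolation=cv2.INTER_CUBIC))
c=cap('scene'); cv2.imwrite('pics/sc8c.png',cv2.resize(c['color'][220:330,280:420][...,::-1],(764,600),interpolation=cv2.INTER_CUBIC))
E
```

```text
[[0.59801987 0.09990525 0.11      ]]
0.32997718
t 36.7 pos [0.601  0.1033 0.2759] yaw 90.0 tilt [1.45 0.64] F [-0.66  0.69 -1.4 ] w 0.0295 q [ 0.37  0.93 -1.32  1.58  0.93  1.34 -1.06]
shift in tool [-0.002  -0.0035  0.0458] turn -0.0
tilt radial 1.54 tang 0.38 az 9.8
```

View pics/wr8c.png

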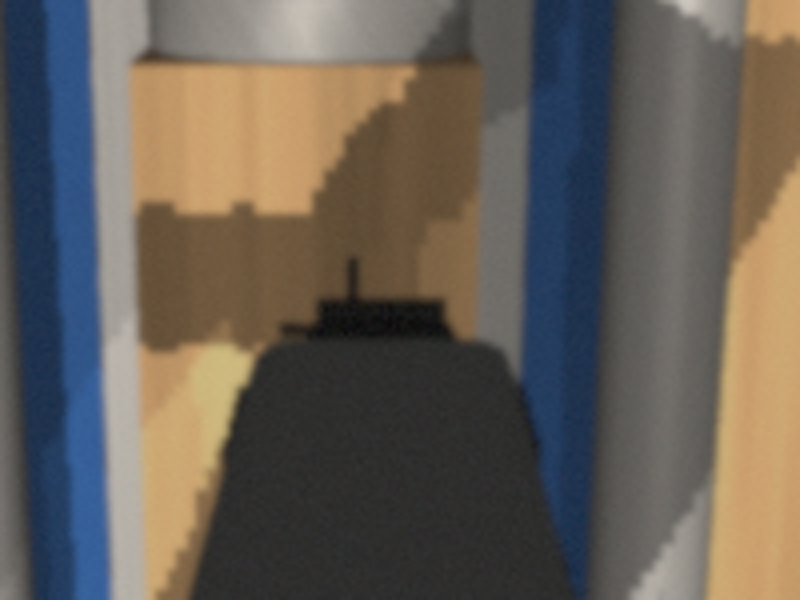

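View pics/sc8c.png

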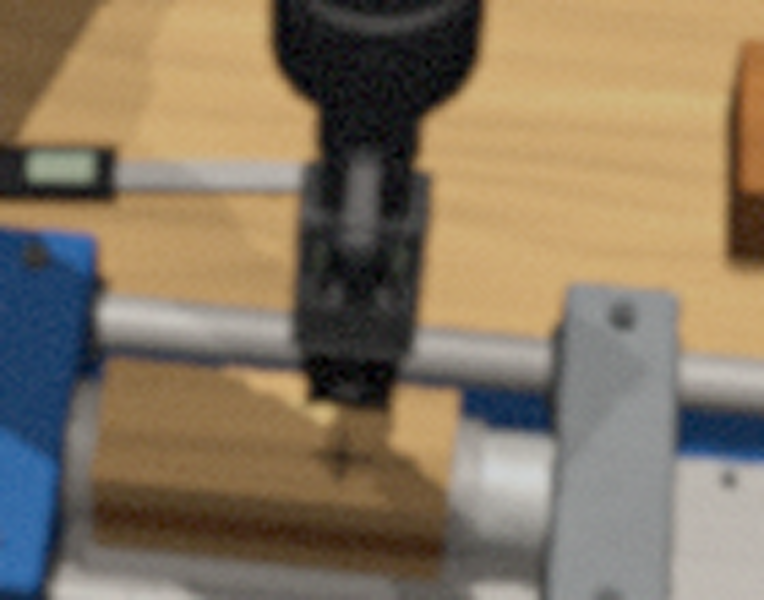

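```bash
cat >> h.py <<'E'
def proj(c,X):
    M=R.from_quat(c['orientation']).as_matrix(); v=(np.atleast_2d(X)-c['eye'])@M
    s=v[:,:2]/v[:,2:]; s=s*(1+c['k1']*(s**2).sum(1,keepdims=True)); K=np.array(c['mtx'])
    return s*[K[0,0],K[1,1]]+[K[0,2],K[1,2]]
E
python3 - <<'E'
from h import *
s=read_state(); p=s['ee_pos']; r=R.from_quat(s['tool_rot'])
c=load('wrist')
# meter pose in tool frame: down leans tool x by -1.14deg; offset mid tool x -.0015
d=np.array([-np.sin(np.radians(1.14)),0,1]); d/=np.linalg.norm(d)
xm=np.array([d[2],0,-d[0]])
mid=np.array([-.0015,0,-.001])
foot=mid+d*.108
pts=[foot+xm*.018+np.array([0,y,0])-d*h for h in(0,.006) for y in(-.009,.009)]
W=p+r.apply(pts); print('pred foot far edges px (crop)',((proj(c,W)-[220,150])*4).round(0).tolist())
print('foot world',p+r.apply(foot))
# body bottom far edge
pts=[foot+xm*.025+np.array([0,y,0])-d*.045 for y in(-.015,.015)]+[mid-d*.027+xm*.025+np.array([0,y,0]) for y in(-.015,.015)]
print('body',((proj(c,p+r.apply(pts))-[220,150])*4).round(0).tolist(), proj(c,p+r.apply(pts[2:])))
print('cross from vertical arm end: crop(352,260) ->',p3(c,[[220+352/4,150+258/4]],.110), 'left arm end',p3(c,[[220+283/4,150+329/4]],.110))
E
```

```text
pred foot far edges px (crop) [[327.0, 310.0], [455.0, 310.0], [326.0, 321.0], [456.0, 321.0]]
foot world [0.60353712 0.09978337 0.16842097]
body [[262.0, 345.0], [524.0, 345.0], [167.0, 708.0], [635.0, 708.0]] [[261.77103254 326.97552745]
 [378.85903526 327.02176576]]
cross from vertical arm end: crop(352,260) -> [[0.59850589 0.11222099 0.11      ]] left arm end [[0.58625568 0.09948389 0.11      ]]
```

```bash

python3 -m creep '[0.02,-0.0022,-0.0046,0.04,0,0.02,0,0,0,0,0.02,0,0,0,0]' >/dev/null;python3 go.py '[.5975,.1018,.2175]' 90
python3 - <<'E'
from h import *
c=cap('wrist','wr9')
im=c['color'][...,::-1]; cv2.imwrite('pics/wr9c.png',cv2.resize(im[150:300,220:420],(800,600),interpolation=cv2.INTER_CUBIC))
c=cap('scene'); cv2.imwrite('pics/sc9c.png',cv2.resize(c['color'][220:330,280:420][...,::-1],(764,600),interpolation=cv2.INTER_CUBIC))
E
```

```text
t 37.1 pos [0.6013 0.1041 0.2424] yaw 89.85 tilt [2.04 0.86] F [-0.24  0.69 -1.48] w 0.0291 q [ 0.37  0.96 -1.3   1.63  0.98  1.28 -1.1 ]
shift in tool [-0.0027 -0.0047  0.0247] turn -0.15
tilt radial 2.16 tang 0.50 az 9.8
```

View pics/wr9c.png

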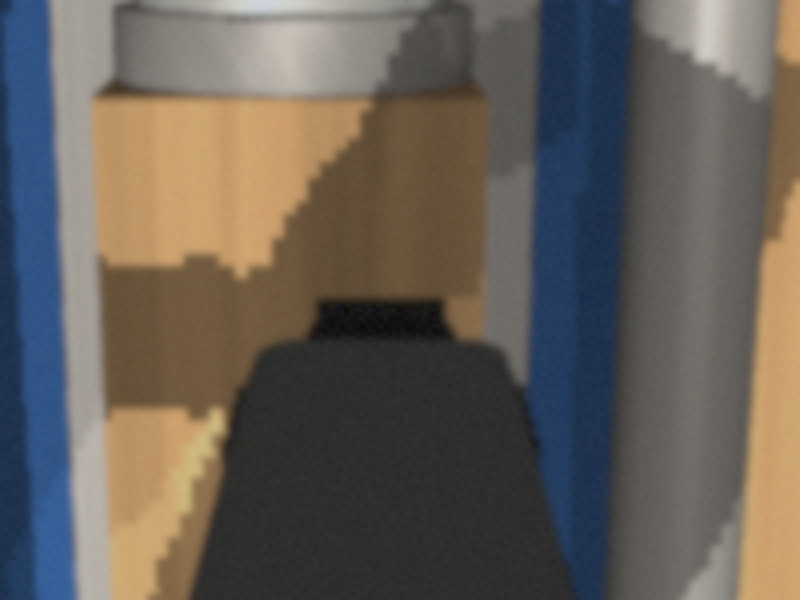

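View pics/sc9c.png

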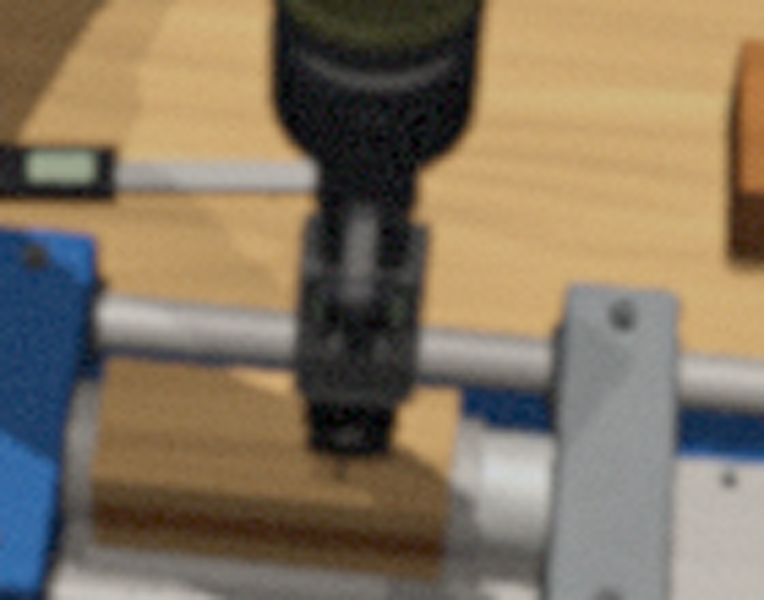

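```bash

python3 -m creep '[0.02,0,0,-0.05,0,0.02,0,0,-0.05,0,0.02,0,0,-0.03,0,0.02,0,0,0,0]' >/dev/null;python3 go.py '[.5975,.1018,.2175]' 90
python3 -m creep '[0.02,0,0,0.01,0,0.02,0,0,0.01,0,0.02,0,0,0.01,0,0.02,0,0,0.01,0,0.02,0,0,0.01,0,0.02,0,0,0.01,0,0.02,0,0,0.01,0,0.02,0,0,0.01,0,0.02,0,0,0,0]' >/dev/null;python3 go.py '[.5975,.1018,.2175]' 90
```

```text
t 37.6 pos [0.5968 0.1038 0.3792] yaw 89.91 tilt [2.18 1.03] F [ 0.51  1.6  -2.01] w 0.0295 q [ 0.39  0.82 -1.38  1.45  0.82  1.48 -0.97]
shift in tool [-0.0049 -0.0054  0.1615] turn -0.09
tilt radial 2.32 tang 0.64 az 9.9
t 38.5 pos [0.5978 0.1032 0.2864] yaw 89.98 tilt [1.69 0.78] F [-0.28  0.09 -1.81] w 0.0295 q [ 0.38  0.91 -1.32  1.58  0.91  1.34 -1.05]
shift in tool [-0.0023 -0.0024  0.0688] turn -0.02
tilt radial 1.79 tang 0.48 az 9.8
```

```bash

python3 -m creep '[0.02,0,0,-0.05,0,0.02,0,0,-0.05,0,0.02,0,0,-0.03,0,0.02,0,0,0,0]' >/dev/null
python3 -m creep '[0.02,0,0,0.01,0,0.02,0,0,0.01,0,0.02,0,0,0.01,0,0.02,0,0,0.01,0,0.02,0,0,0.01,0,0.02,0,0,0.01,0,0.02,0,0,0.01,0,0.02,0,0,0.01,0,0.02,0,0,0.01,0,0.02,0,0,0.01,0,0.02,0,0,0.01,0,0.02,0,0,0.01,0,0.02,0,0,0,0]' >/dev/null;python3 go.py '[.5975,.1018,.2175]' 90
```

```text
t 40.2 pos [0.5946 0.1006 0.2813] yaw 90.09 tilt [0.97 0.55] F [ 0.7   0.47 -2.43] w 0.0294 q [ 0.37  0.91 -1.3   1.59  0.9   1.34 -1.04]
shift in tool [0.0006 0.0018 0.0638] turn 0.09
tilt radial 1.04 tang 0.38 az 9.6
```

```bash
cat > ft.py <<'E'
from h import *
s=read_state(); p=s['ee_pos']; r=R.from_quat(s['tool_rot'])
d=np.array([-np.sin(np.radians(1.14)),0,1]); d/=np.linalg.norm(d)
foot=np.array([-.0015,0,-.001])+d*.108
f=p+r.apply(foot); dm=r.apply(d)
t=np.array([.6004,.0985,.110]); h=f[2]-t[2]
print('foot',f.round(4),'meter down tilt',np.degrees(dm[:2]).round(2),'shift tool',r.inv().apply(t-f).round(4))
E
python3 ft.py
python3 -m creep '[0.02,0,0.0015,0.04,0,0.02,0,0,0,0,0.02,0,0,0,0]' >/dev/null;python3 go.py '[.5975,.1018,.2175]' 90; python3 ft.py
```

```text
foot [0.5964 0.098  0.1743] meter down tilt [ 0.97 -0.59] shift tool [-0.0001  0.0029  0.0643]
t 40.5 pos [0.598  0.1023 0.2428] yaw 90.07 tilt [1.16 0.7 ] F [-0.12  1.01 -1.85] w 0.0296 q [ 0.36  0.95 -1.27  1.62  0.96  1.28 -1.08]
shift in tool [-0.0008 -0.0011  0.0253] turn 0.07
tilt radial 1.26 tang 0.49 az 9.7
foot [0.6002 0.0999 0.1358] meter down tilt [ 1.16 -0.44] shift tool [-0.0017 -0.0003  0.0258]
```

Next I go to just above the specimen.

```bash

python3 -m creep '[0.02,-0.0017,-0.0005,0.02,0,0.02,0,0,0,0,0.02,0,0,0,0]' >/dev/null;python3 go.py '[.5975,.1018,.2175]' 90; python3 ft.py
python3 - <<'E'
from h import *
c=cap('wrist','wr10')
im=c['color'][...,::-1]; cv2.imwrite('pics/wr10c.png',cv2.resize(im[150:300,220:420],(800,600),interpolation=cv2.INTER_CUBIC))
c=cap('scene'); cv2.imwrite('pics/sc10c.png',cv2.resize(c['color'][220:330,280:420][...,::-1],(764,600),interpolation=cv2.INTER_CUBIC))
E
```

```text
t 40.8 pos [0.5992 0.1016 0.2249] yaw 90.03 tilt [1.41 0.81] F [ 0.83  1.03 -2.3 ] w 0.0294 q [ 0.36  0.97 -1.26  1.64  0.98  1.25 -1.1 ]
shift in tool [ 0.0001 -0.0019  0.0073] turn 0.03
tilt radial 1.53 tang 0.56 az 9.6
foot [0.6019 0.0995 0.1179] meter down tilt [ 1.41 -0.33] shift tool [-0.0011 -0.0016  0.0078]
```

View pics/wr10c.png

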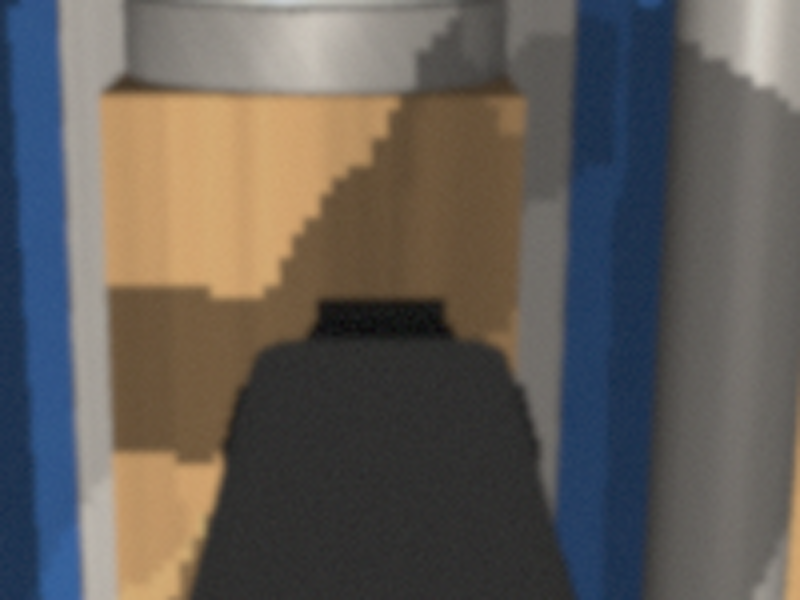

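View pics/sc10c.png

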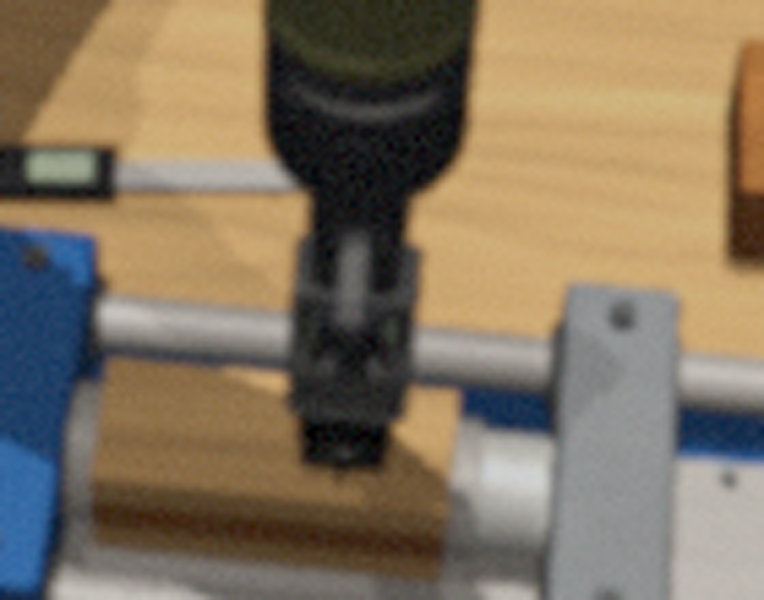

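```bash

python3 -m creep '[0.02,-0.0008,-0.0025,0.005,0,0.02,0,0,0,0,0.02,0,0,0,0]' >/dev/null;python3 go.py '[.5975,.1018,.2175]' 90; python3 ft.py
```

```text
t 41.2 pos [0.5968 0.1007 0.2202] yaw 90.02 tilt [1.47 0.79] F [-0.05 -0.5  -2.36] w 0.0294 q [ 0.36  0.98 -1.26  1.66  0.99  1.24 -1.11]
shift in tool [0.0011 0.0007 0.0027] turn 0.02
tilt radial 1.58 tang 0.54 az 9.6
foot [0.5995 0.0985 0.1132] meter down tilt [ 1.47 -0.35] shift tool [-0.      0.0008  0.0032]
```

```bash

python3 -m creep '[0.02,0,0.0006,0.003,0,0.02,0,0,0,0,0.02,0,0,0,0]' >/dev/null;python3 go.py '[.5975,.1018,.2175]' 90; python3 ft.py;python3 -m creep '[0.02,0,0,0.002,0,0.02,0,0,0,0]' >/dev/null;python3 go.py '[.5975,.1018,.2175]' 90; python3 ft.py
```

```text
t 41.5 pos [0.5977 0.101  0.2175] yaw 90.02 tilt [1.51 0.82] F [-0.09 -0.54 -2.87] w 0.0294 q [ 0.36  0.98 -1.25  1.66  1.    1.24 -1.11]
shift in tool [ 0.0008 -0.0002  0.    ] turn 0.02
tilt radial 1.63 tang 0.56 az 9.6
foot [0.6005 0.0989 0.1106] meter down tilt [ 1.51 -0.32] shift tool [-0.0004 -0.0002  0.0005]
t 41.7 pos [0.5978 0.1011 0.2159] yaw 90.01 tilt [1.53 0.81] F [-0.68 -0.56  0.75] w 0.0297 q [ 0.36  0.98 -1.25  1.66  1.    1.23 -1.11]
shift in tool [ 0.0008 -0.0003 -0.0016] turn 0.01
tilt radial 1.64 tang 0.54 az 9.6
foot [0.6007 0.0989 0.1089] meter down tilt [ 1.53 -0.33] shift tool [-0.0004 -0.0002 -0.0011]
```

```bash

python3 -m creep '[0.02,0,0,0.002,0,0.02,0,0,0,0,0.02,0,0,0,0]' >/dev/null;python3 go.py '[.5975,.1018,.212]' 90;python3 -m creep '[0.02,0,0,0.0015,0,0.02,0,0,0,0,0.02,0,0,0,0]' >/dev/null;python3 go.py '[.5975,.1018,.212]' 90; python3 ft.py
python3 - <<'E'
from h import *
F=[]
for i in range(8):
    cap('wrist'); s=read_state(); F.append([*s['contact_force'],s['ee_pos'][2]])
print(np.mean(F,0).round(4),np.std(F,0).round(4))
c=cap('scene'); cv2.imwrite('pics/sc11c.png',cv2.resize(c['color'][220:330,280:420][...,::-1],(764,600),interpolation=cv2.INTER_CUBIC))
E
```

```text
t 42.0 pos [0.5978 0.1011 0.2145] yaw 90.01 tilt [1.55 0.8 ] F [-0.76 -0.72  0.71] w 0.0293 q [ 0.36  0.98 -1.25  1.66  1.    1.23 -1.11]
shift in tool [ 0.0007 -0.0004  0.0025] turn 0.01
tilt radial 1.66 tang 0.53 az 9.6
t 42.3 pos [0.5978 0.1011 0.2132] yaw 90.01 tilt [1.56 0.79] F [-1.32 -0.11  1.49] w 0.0291 q [ 0.36  0.98 -1.25  1.66  1.    1.23 -1.11]
shift in tool [ 0.0006 -0.0004  0.0012] turn 0.01
tilt radial 1.67 tang 0.52 az 9.6
foot [0.6008 0.099  0.1062] meter down tilt [ 1.56 -0.35] shift tool [-0.0004 -0.0003 -0.0038]
[-0.7701 -0.9779  2.1433  0.2132] [0.3141 0.6499 0.31   0.    ]
```

View pics/sc11c.png

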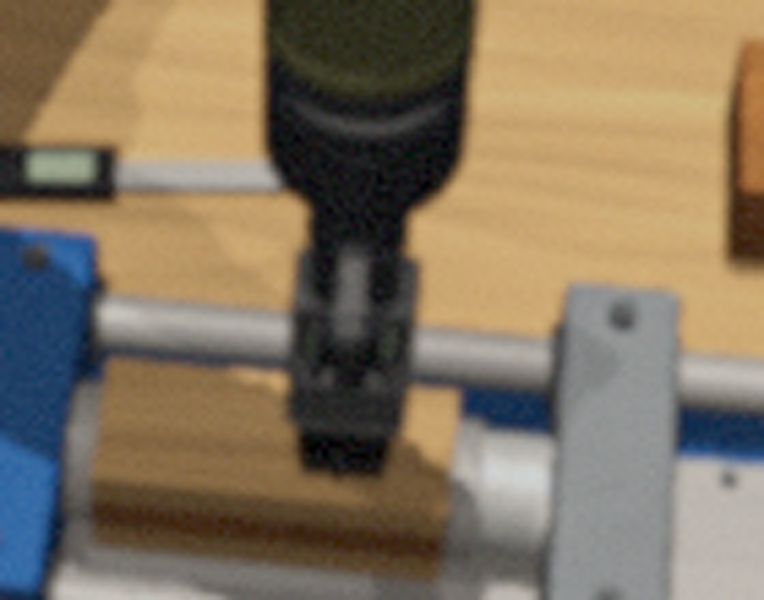

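```bash

python3 -m creep '[0.02,0,0,0.0007,0,0.02,0,0,0,0,0.02,0,0,0,0]' >/dev/null
python3 - <<'E'
from h import *
F=[]
for i in range(10):
    c=cap('scene'); s=read_state(); F.append([*s['contact_force'],*s['ee_pos']])
    if i==0: acc=np.zeros((480,640,3))
    acc+=c['color']/10
print(np.mean(F,0).round(4),np.std(F,0).round(4))
a=acc[...,::-1]; cv2.imwrite('pics/sc12c.png',cv2.resize(np.clip(a[270:325,300:370]*1.6,0,255).astype(np.uint8),(764,600),interpolation=cv2.INTER_CUBIC))
sc=764/70
def cr(X): return ((proj(c,X)+.5-[300,270])*sc-.5).round(0).tolist()
f=np.array([.6008,.099,.110])
print('front edge',cr([f+[.009,-.018,0],f+[.009,.018,0],f+[.009,-.018,.006],f+[.009,.018,.006]]),'cross',cr([[.6004,.0990,.11],[.602,.0993,.11]]))
E
python3 ft.py
```

```text
[-1.0688 -1.0173  2.5976  0.5979  0.1011  0.2125] [0.5806 0.5169 0.3675 0.     0.     0.    ]
front edge [[377.0, 394.0], [549.0, 410.0], [378.0, 379.0], [550.0, 396.0]] cross [[467.0, 363.0], [468.0, 370.0]]
foot [0.6008 0.099  0.1055] meter down tilt [ 1.56 -0.35] shift tool [-0.0004 -0.0002 -0.0045]
```

View pics/sc12c.png

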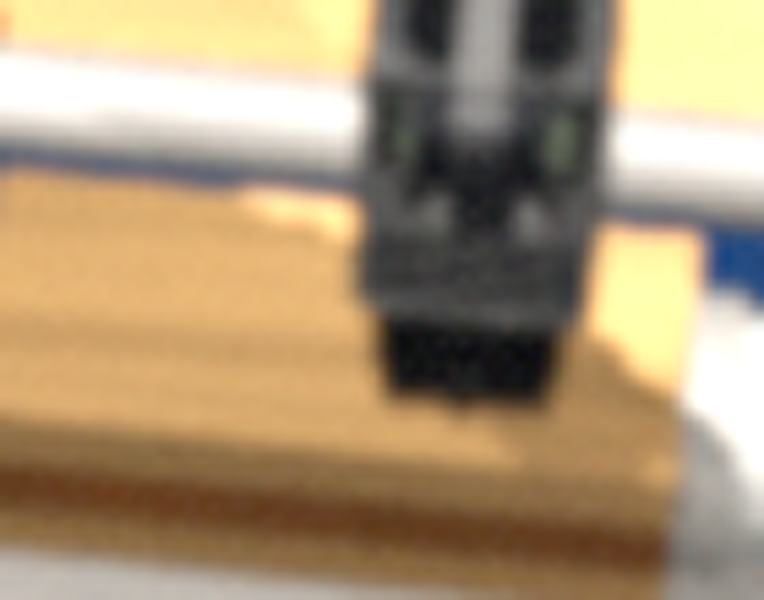

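```bash
python3 - <<'E'
from h import *
c=cap('scene','sc_final'); P=cloud(c); hsv=cv2.cvtColor(c['color'],cv2.COLOR_RGB2HSV)
m=((hsv[...,0]<8)|(hsv[...,0]>172))&(hsv[...,1]>170)&(c['range_z']>0); m[:, :190]=0;m[:,220:]=0;m[:250]=0;m[285:]=0
print(m.sum(),np.percentile(P[m][:,2],[50,90,98]))
E
```

```text
171 [0.15130808 0.15534894 0.1575425 ]
```

View pics/sc_final.png

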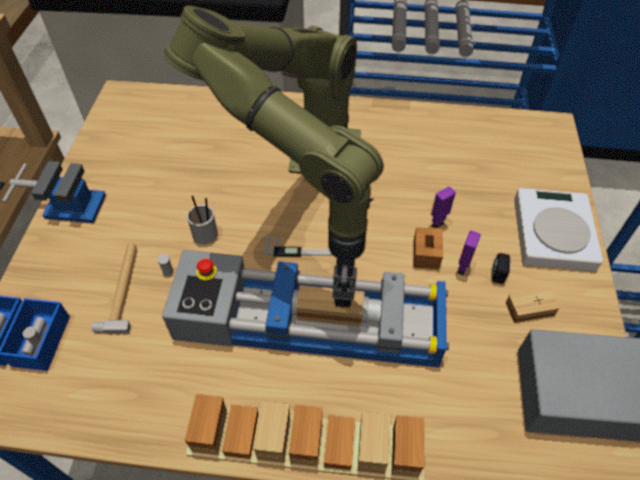

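The stop at (205,268) is still about 8 mm down, the meter at (345,290) stands on the specimen, and everything else is where it was. I hand the job in.

```bash
python3 -c "
from h import *
print(read_state()['clock']); print(bot.job_done())"
```

```text
43.6
the job is handed in; nothing more can be done
None
```

I pushed the mushroom stop fully down first. Then I lifted the grey meter from its stand, turned it 90° and pressed it lightly on the specimen's cross. I handed the job in at 43.6 s with the meter still held there.

- **Stop:** its head sits about 8 mm lower than at the start and stayed down in the final picture. The push peaked at about 26 N.
- **Foot pressure:** the force reading gives about 4.7 N, which is roughly 5.5 mm pushed in. The height of the tool instead gives about 4.2 to 4.5 mm. Both are close to half way, but they disagree by about 1 mm.
- **Centring:** the views put the foot about 1 to 1.5 mm off the cross along the grain. Across the grain the estimates disagreed in sign, within about 1.6 mm. I left it there rather than lift and re-place it.
- **Upright and direction:** the meter leans about 1.6°, worked out from the tool pose and how it was gripped. Its broad side is along the grain to within about 0.5°.
- **Tilt drift:** chained moves tilted the tool by up to about 5°, so I spent about 20 s on extra moves to work it back out. In one of these I stretched the arm close to its joint limits. No joint reading passed its range.
- **Other items:** the offcut, both purple look-alikes and everything else look unmoved in the final picture.

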